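# Unload the plate drying box and fit its drying cartridge

## Robot

A 6-joint arm with a two-finger parallel gripper is mounted at the origin on a cart in front of the work surface, level with it; the furniture and walls round the work are solid. World frame = base frame: x ahead of the robot, y to its left, z up, the work surface at z = 0. Lengths are in m, angles in rad, forces in N, time in s.
With the tool pointing down it reaches from about 0.35 to 0.775 m from the base axis. Payload 5.5 kg.
Tool frame: the origin (TCP) lies midway between the tips of the shut fingers; the grasp point (between the pads) lies 19 mm behind it; z points along the fingers, y is the direction in which the jaws open and shut (so a half turn about z gives the same grasp; the last joint's range is limited). The gripper opens to 85 mm and grips with 20 to 120 N. Pads are 22 mm wide; open, the fingers measure 114 mm over their backs; the gripper's body (76 mm by 85 mm) begins 54 mm behind the grasp point. The pads swing forward as they close: fully open they stand 13 mm farther back than shut.
Start: joints at [-1.405, 0.313, 0.046, 1.304, 0, 1.431], TCP at [0.173, -0.548, 0.231] pointing down, gripper open.
Joint ranges: [-2.76, 2.76], [-0.86, 1.69], [-1.03, 1.26], [-2.2, 2.34], [-1.47, 1.5], [-3.14, 3.14]. Speed limits (rad/s): [2.57, 2.57, 3.14, 3.14, 3.14, 3.14].

## Interface

Orientations are given as a unit quaternion [w, x, y, z].
In Python, from workcell import env gives the robot as it stands.
- The arm moves only by the shell command python3 -m creep 'ROWS' [OPENING] [FORCE]. ROWS is JSON, a list of rows, each a list of 6 numbers: the shift along the tool's x, y, z in m, then the turn, a rotation vector about the tool's x, y, z in degrees. A call has exactly 8 rows; each row is the pose to reach, as a shift and turn from the pose commanded when the call began, along the tool's axes at that moment; what a row does not reach only later rows make up. A row lasts 1/10 s, in which the tool goes at most 50 mm and 8.59 degrees, less where a joint would pass 70% of its speed; a pose out of reach is approached as far as the arm can. A call with a gripper value outside its range is refused whole. OPENING is the finger opening in m, from 0 to 0.0854, set as the call begins (- or left out, the last holds). The fingers move at their own pace and stop on an object; FORCE is the grip in N (left out, the last holds). Time passes only in rows, so rows that repeat a pose let the fingers close, or fill a call up. It gives the time, the measured TCP pose, the force and the opening at its end, in the units of the state.
- env.get_state(): the state, without advancing time (a new reading comes with each control period).
- env.read_camera(name): name is "side" or "top" or "wrist"; returns (picture, depth): 480x640x3 uint8, blue, green, red; 480x640 float32, m along the optical axis (not along the pixel's ray), 0 where there is no reading.
- env.camera_params(name): a dict with "fx", "fy", "cx", "cy" (pixels), "position" and "orientation" of the camera in the world. Camera axes: x right, y up, looking along -z (the intrinsics and any distortion apply to the point x, -y, -z); pixel columns grow to the right and rows downward; lengths in m; the calibration is good to about 2 mm. A picture is of the moment at which its call begins: read the wrist's pose just before it. camera_params takes no time and is no camera call; for the wrist camera it gives the pose at the moment of the call.
- env.hand_in(): hands the job in, once; it reports no verdict.
The state is a dict: "clock": time; "joint_pos": joint angles; "qvel": joint speeds; "tau": joint torques, N m; "tcp_pos": TCP position; "orientation": TCP orientation; "wrist_force": force on the tool from outside, world axes, zero at the start; "ft_torque": the same for the moment, N m; "finger_gap": finger opening in m.
Only numpy, scipy, OpenCV 4.12 (cv2) and the standard library are available. Lean on these libraries where they do the work, as an engineer would, in place of code of your own. Each camera call takes 0.05 s, during which the arm holds its last target. There are 200 camera calls.

## Task

The drying run is over: pull the drying box's sloping front door all the way down, lift every glass plate up out of the slots in the box and stand each one fully down in a slot of its own in the blue bench rack. Swing the box's strap clear, lay the orange drying cartridge in the V cradle, swing the strap back fully over it, then push the door all the way up so that the box is shut. Leave the beaker and the specimen jar where they are, and never let a plate fall over.

Things in the scene. Friction and masses are not known exactly. Their poses are not given: they have to be found in the camera images.
- drying_box: Grey drying box, fixed, 136 (x) x 296 (y) mm, on a 12 mm white board over the sink. Origin: centre of its underside; x from its front to its back. Floor inside 10 mm above the underside; sides and front sill 50 mm high, back wall (x = 60 to 66 mm) 90 mm, posts at the two back corners 152 mm. Left: white holder, four slots along x (9 mm wide, 28 mm deep, 38 mm apart, guides up to 38 mm above the underside). Right: V cradle. Sides above 50 mm open.
- door (a joint): Door of the box: clear panel 157 mm tall, 286 wide, 6 thick, hinged at its bottom edge on the front sill. 0 = shut (leaning back 50 degrees from vertical onto the back posts), grows as it comes forward and down, 2.443 rad = fully down (level, 55 mm above the box's underside, pointing to the front). Stiff hinge: it stays where it is left; about 5 N at the handle moves it.
- door_handle (a point): Middle of the door's black round grip bar, 10 mm diameter, along the box's y, in the plane of the panel, 120 mm from the hinge axis. It spans a cut-out in the panel 130 mm wide that is open all through, from 84 mm above the hinge to the panel's top edge, so fingers can pass on both sides of the bar at every door angle. It moves with the door.
- door_hinge (a point): Middle of the door's hinge axis, which runs along the box's y: 70 mm in front of the box's origin, 55 mm above its underside.
- strap (a joint): Flat steel strap that turns about an upright pivot beside the cradle. 0 = over the cradle (pointing to the box's +y), 1.57 = swung clear (pointing to the box's front, -x); it turns counter-clockwise from above as the value grows, and stays where it is left (under 1 N at the knob).
- strap_knob (a point): On the axis of the upright red knob at the strap's free end, 12 mm diameter; the knob reaches from 63.5 to 109.5 mm above the box's underside, this point is 100 mm above it. It moves with the strap, 68 mm from the pivot.
- strap_pivot (a point): On the strap's upright pivot axis, at the height of point strap_knob. In the box's frame x = +24.5, y = -130 mm.
- cradle (a point): Middle of the V cradle, on the axis the cartridge has once it lies there (along the box's x), 42 mm above the box's underside. Two 90 degree V blocks, 19 to 30 mm either side of this point in x, with room between them for fingers down to the floor; each V's mouth is 45 mm wide, its rims level with this point. The strap clears the seated cartridge by 1.5 mm.
- cartridge: Orange drying cartridge, about 80 g: round body 30 mm in diameter along its x axis, a white hexagonal cap at each end (10 mm long, 32 mm across flats, 37 across corners), 96 mm long over all; the caps begin 38 mm from the middle, so they hang outside the V blocks. Origin: its centre. It starts lying on the white board (12 mm thick), its centre 16 mm above the board.
- lab_tap: The sink tap, an obstacle: fixed. Its upright column (32 mm thick, up to 380 mm above the bench) rises 96 mm to the +y side of this origin and 13 mm nearer the robot; its arched spout is swung away to the back, 210 mm beyond the column.
- bench_rack: Blue plate rack, fixed, 84 (x) x 166 (y) mm, on the bench. Origin: centre of its underside. Four slots along its x, 40 mm apart in y; each is 10 mm wide between steel pegs 37 mm high (round tops), its floor 8 mm above the underside, and end stops leave 68 mm in x.
- rack_slot0 (a point): Centre of slot 0 of the bench rack, on the slot's floor (y = +60 mm in the rack's frame).
- rack_slot1 (a point): Centre of slot 1 of the bench rack, on the slot's floor (y = +20 mm in the rack's frame).
- rack_slot2 (a point): Centre of slot 2 of the bench rack, on the slot's floor (y = -20 mm in the rack's frame).
- rack_slot3 (a point): Centre of slot 3 of the bench rack, on the slot's floor (y = -60 mm in the rack's frame).
- plate_0: Glass plate, may be absent: 60 mm wide (its x), 5 mm thick (its y), 68 mm tall, 50 g, with a black grip rail 10 mm thick and 10 mm tall along its whole top edge. Origin: middle of its bottom edge, z up. It starts upright in a slot of the drying box, its bottom edge 10 mm above the box's underside.
- plate_1: Glass plate, may be absent: 60 mm wide (its x), 5 mm thick (its y), 68 mm tall, 50 g, with a black grip rail 10 mm thick and 10 mm tall along its whole top edge. Origin: middle of its bottom edge, z up. It starts upright in a slot of the drying box, its bottom edge 10 mm above the box's underside.
- plate_2: Glass plate, may be absent: 60 mm wide (its x), 5 mm thick (its y), 68 mm tall, 50 g, with a black grip rail 10 mm thick and 10 mm tall along its whole top edge. Origin: middle of its bottom edge, z up. It starts upright in a slot of the drying box, its bottom edge 10 mm above the box's underside.
- plate_3: Glass plate, may be absent: 60 mm wide (its x), 5 mm thick (its y), 68 mm tall, 50 g, with a black grip rail 10 mm thick and 10 mm tall along its whole top edge. Origin: middle of its bottom edge, z up. It starts upright in a slot of the drying box, its bottom edge 10 mm above the box's underside.
- beaker_a: Bystander: glass beaker, 56 mm wide, 72 mm tall, on the bench; leave it alone. Origin: centre of its underside.
- jar_b: Bystander: specimen jar with a cream lid, 49 mm wide, 68 mm tall, on the white board; leave it alone. Origin: centre of its underside.
Mind the look-alikes: they are no part of the job. Several things look just like the bench_rack: the one meant starts farthest to the robot's left.

How it is judged:
By the outcome, as a careful person would: the job done as asked, in the order asked, and still so for the second after the job is handed in, with the robot touching nothing.
Of plate_0, plate_1, plate_2, plate_3 only 2 to 3 are there at a start; the rules pass over those that are not, and their reading is None.
At some moment in a run one of cartridge may be knocked a few centimetres aside while the robot is not near it.
It also fails if it takes over 210 s, if anything falls off the work surface, if the arm or the gripper's body presses on something with over 40 N, if the wrist force passes 120 N, or if a joint passes its speed limit or range.

## Working session

There is one attempt and no reset: what is moved stays moved. The work goes in short steps, Python scripts to look and compute and a shell command to move; the robot and the scene stay as the last step left them, time stands still between calls to the robot, and variables do not carry over. Pictures are saved under pics/ and viewed, about 12 in all and at most 16, crops included, and the job is handed in when it is done.

```bash
ls; mkdir -p pics; cat > h.py <<'E'
import numpy as np, cv2
from scipy.spatial.transform import Rotation as R
from workcell import env
def rot(q): return R.from_quat([q[1],q[2],q[3],q[0]]).as_matrix()
def shot(n):
    p=env.camera_params(n); im,d=env.read_camera(n); return p,im,d
def cloud(p,d):
    v,u=np.mgrid[0:480,0:640]
    c=np.stack([(u-p['cx'])/p['fx']*d,-(v-p['cy'])/p['fy']*d,-d],-1)
    return c@rot(p['orientation']).T+np.array(p['position'])
def proj(p,X):
    c=(np.atleast_2d(X)-np.array(p['position']))@rot(p['orientation'])
    return np.stack([p['cx']+p['fx']*c[:,0]/-c[:,2],p['cy']+p['fy']*c[:,1]/c[:,2]],-1)
def delta(tgt,q=None):
    "shift in tool axes from measured TCP to tgt"
    s=env.get_state(); return rot(s['orientation']).T@(np.array(tgt)-np.array(s['tcp_pos']))
E
python3 - <<'E'
from h import *
for n in('top','side'):
    p,im,d=shot(n); print(p); cv2.imwrite(f'pics/{n}0.png',im); np.savez(f'{n}0.npz',im=im,d=d)
print(env.get_state())
E
```

```text
pics
{'fx': 623.586270454138, 'fy': 623.586270454138, 'cx': 320.78278259315294, 'cy': 231.84638123815202, 'position': array([-0.73399752, -0.56638016,  1.77518737]), 'orientation': array([ 0.7862948 ,  0.27335788, -0.18725813, -0.52148859])}
{'fx': 517.7379267019467, 'fy': 517.7379267019467, 'cx': 321.6045778844216, 'cy': 234.77351334383115, 'position': array([0.47754433, 1.44992771, 0.67558057]), 'orientation': array([-0.02663844, -0.00166726,  0.55548535,  0.83109785])}
{'clock': 0.1, 'joint_pos': array([-1.40462211e+00,  3.13915143e-01,  4.51056134e-02,  1.30359921e+00,
        2.99388913e-05,  1.43119651e+00]), 'qvel': array([ 0.00074879, -0.00030392,  0.00271765,  0.00197367, -0.00046617,
       -0.00072656]), 'tau': array([ 2.67607124e-03, -4.81727672e+01,  2.99242151e+01,  1.28303346e-02,
       -1.21864400e-04,  1.27709214e-05]), 'tcp_pos': array([ 0.17301795, -0.54788311,  0.23050915]), 'orientation': array([-8.06334333e-04,  9.88335208e-01,  1.52292042e-01,  4.25620805e-06]), 'wrist_force': array([ 0.42893393,  1.16199142, -0.41302642]), 'ft_torque': array([ 0.007435  ,  0.0004071 , -0.01277281]), 'finger_gap': 0.08564305145006328}
```

View pics/top0.png

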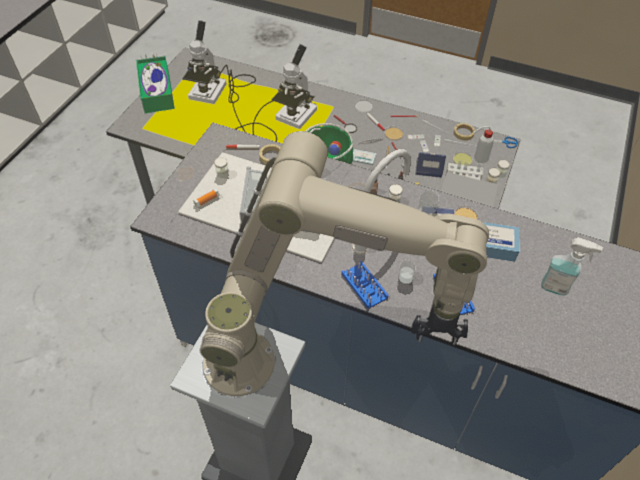

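View pics/side0.png

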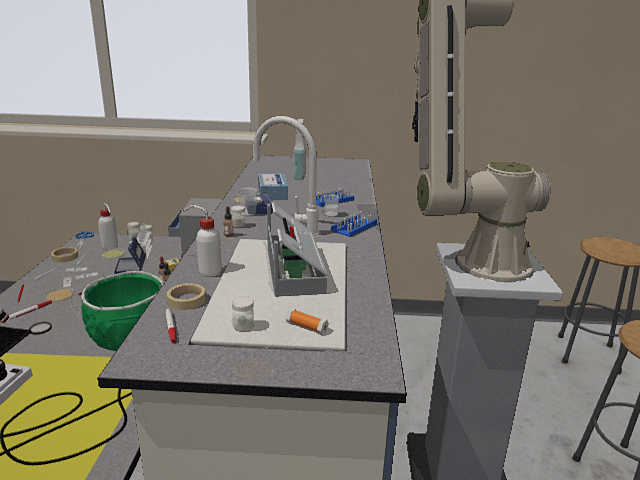

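Top view: blue racks at (365,285) and (455,290). The first is farther left (+y), so it is the target; the second is the look-alike. Orange cartridge at (206,198), jar at (221,168), beaker at (406,274). The arm partly hides the box at about (250,190). In the side view the box is at (300,265) with its door shut.

```bash
python3 - <<'E'
from h import *
for n in('top','side'):
    z=np.load(n+'0.npz'); p=env.camera_params(n); im,d=z['im'],z['d']; X=cloud(p,d); ok=(d>0)
    hsv=cv2.cvtColor(im,cv2.COLOR_BGR2HSV)
    def rep(name,m):
        k,l,st,c=cv2.connectedComponentsWithStats((m&ok).astype(np.uint8))
        for i in range(1,k):
            if st[i,4]>60:
                P=X[l==i]; P=P[np.abs(P[:,2]-np.median(P[:,2]))<.15]
                r=cv2.minAreaRect(P[:,:2].astype(np.float32)*1000)
                print(n,name,c[i].round(),st[i,4],'med',np.median(P,0).round(3),'z',np.percentile(P[:,2],[2,98]).round(3),'rect',np.round(r[0]),np.round(r[1]),round(r[2],1))
    H,S,V=[hsv[...,i] for i in range(3)]
    onb=(X[...,0]>.1)&(X[...,0]<1.1)&(X[...,2]>-.02)&(X[...,2]<.4)
    rep('blue',(H>105)&(H<125)&(S>170)&(V>80)&onb)
    rep('orange',(H>5)&(H<16)&(S>180)&onb&(V>120))
    rep('board',(S<30)&(V>170)&onb&(X[...,2]<.02))
    # ortho crop of box region
v=1
z=np.load('side0.npz');im=z['im'];cv2.imwrite('pics/s1.png',cv2.resize(im[170:350,180:400],None,fx=3.4,fy=3.2,interpolation=2))
E
```

```text
top board [222. 194.] 2228 med [0.585 0.374 0.014] z [0.003 0.02 ] rect [634. 375.] [375. 248.] 2.0
top board [311. 246.] 632 med [ 0.497 -0.036  0.013] z [0.004 0.02 ] rect [513. -21.] [137. 122.] 88.2
top board [287. 342.] 407 med [ 0.128 -0.11   0.002] z [-0.007  0.013] rect [126. -98.] [ 53. 120.] 0.7
side blue [345. 198.] 64 med [ 0.457 -0.542  0.012] z [0.003 0.022] rect [ 451. -555.] [98. 49.] 79.3
side blue [352. 228.] 256 med [ 0.431 -0.219  0.011] z [0.003 0.023] rect [ 421. -256.] [176.  89.] 52.3
side orange [304. 320.] 220 med [0.548 0.425 0.036] z [0.026 0.046] rect [548. 423.] [22. 74.] 63.4
side board [274. 302.] 8534 med [0.652 0.323 0.014] z [0.011 0.017] rect [626. 202.] [341. 583.] 0.1
side board [459. 279.] 294 med [0.129 0.113 0.002] z [-0.001  0.005] rect [125.  93.] [139.  51.] 90.0
side board [169. 318.] 80 med [0.87  0.413 0.016] z [0.012 0.019] rect [872. 408.] [10. 94.] 23.2
```

View pics/s1.png

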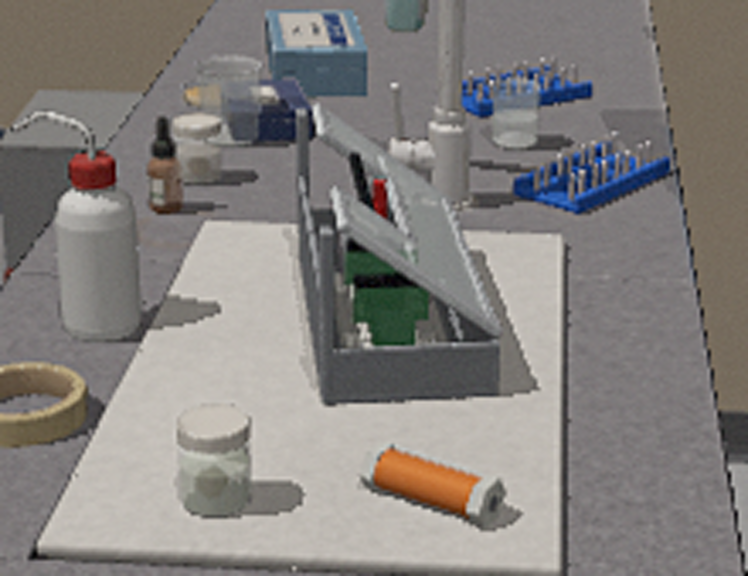

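```bash
python3 - <<'E'
from h import *
z=np.load('side0.npz'); p=env.camera_params('side'); X=cloud(p,z['d']); 
for uv in [(312,232),(313,215),(312,190),(310,160)]: print('tap',X[uv[1],uv[0]].round(3))
P=X[200:300,262:335].reshape(-1,3); P=P[(P[:,2]>.02)&(P[:,2]<.2)&(P[:,1]>-.02)&(P[:,1]<.4)]
# ortho map
g=np.zeros((300,500),np.uint8)
i=((P[:,0]-.35)*1000).astype(int);j=((P[:,1]+.1)*1000).astype(int);k=(i>=0)&(i<300)&(j>=0)&(j<500)
print(P[:,0].min(),P[:,0].max(),P[:,1].min(),P[:,1].max())
# left side wall of box: find face toward camera
# crop px->full: x=180+cx/3.4, y=170+cy/3.2
for n,(cx,cy) in dict(frontleft=(492,352),frontleftbot=(490,385),backleft=(335,356),backpost=(328,240),mid=(420,375),doorTL=(345,215),doorTR=(322,120),g1=(390,310),g2=(370,265),r1=(390,282),r2=(372,247),r3=(358,175),red=(380,190)).items():
    u,v=round(180+cx/3.4),round(170+cy/3.2); print(n,(u,v),X[v,u].round(3))
for n in('wrist',):
    q=env.camera_params(n);s=env.get_state();T=rot(s['orientation'])
    print('wristcam in tool',(T.T@(q['position']-s['tcp_pos'])).round(3),(T.T@rot(q['orientation'])).round(2).tolist(),q['fx'],q['cx'],q['cy'])
print(T.round(3))
E
```

```text
tap [ 0.559 -0.019  0.074]
tap [ 0.565 -0.169  0.074]
tap [ 0.57  -0.171  0.161]
tap [ 0.579 -0.176  0.259]
0.502905448584291 0.6958862994343719 -0.019810177126247552 0.2887666506735054
frontleft (325, 280) [0.507 0.254 0.053]
frontleftbot (324, 290) [0.509 0.256 0.025]
backleft (279, 281) [0.624 0.281 0.058]
backpost (276, 245) [0.631 0.278 0.157]
mid (304, 287) [0.561 0.262 0.034]
doorTL (281, 237) [0.62  0.263 0.173]
doorTR (275, 208) [0.664 0.042 0.169]
g1 (295, 267) [0.591 0.198 0.059]
g2 (289, 253) [0.615 0.122 0.065]
r1 (295, 258) [0.591 0.196 0.085]
r2 (289, 247) [0.6   0.268 0.149]
r3 (285, 225) [0.626 0.121 0.149]
red (292, 229) [0.613 0.061 0.114]
wristcam in tool [ 0.071  0.001 -0.142] [[0.0, 0.96, 0.28], [1.0, -0.0, 0.0], [0.0, 0.28, -0.96]] 334.66417508396233 321.3759519839768 241.68563570631744
[[ 0.954  0.301 -0.   ]
 [ 0.301 -0.954  0.002]
 [ 0.    -0.002 -1.   ]]
```

```bash
python3 -m creep '[[0.029,-0.023,-0.0125,0,0,-6],[0.058,-0.046,-0.025,0,0,-12],[0.088,-0.07,-0.0375,0,0,-18],[0.117,-0.093,-0.05,0,0,-24],[0.146,-0.116,-0.0625,0,0,-30],[0.175,-0.14,-0.075,0,0,-36],[0.205,-0.163,-0.0875,0,0,-42],[0.234,-0.186,-0.1,0,0,-48]]' 0.03; python3 -c "
from h import *
s=env.get_state();print(s['joint_pos'].round(2));print(rot(s['orientation']).round(3)); print(delta([.47,.09,.35]))"
```

```text
clock: 0.9
tcp_pos: [0.3407, -0.299, 0.3315]
orientation: [-0.0, 0.84, 0.543, 0.0]
wrist_force: [0.5, -0.7, -0.2]
finger_gap: 0.03
[-0.9   0.06 -0.02  1.49  0.    1.1 ]
[[ 0.411  0.912 -0.   ]
 [ 0.912 -0.411  0.   ]
 [ 0.    -0.    -1.   ]]
[ 0.4077467  -0.04183287 -0.01836192]
```

```bash
python3 -m creep '[[0.049,-0.005,-0.002,0,0,-5],[0.098,-0.01,-0.004,0,0,-10],[0.147,-0.015,-0.006,0,0,-15],[0.196,-0.02,-0.008,0,0,-20],[0.245,-0.025,-0.01,0,0,-25],[0.294,-0.03,-0.012,0,0,-30],[0.343,-0.035,-0.015,0,0,-34],[0.39,-0.04,-0.018,0,0,-36.5]]'; python3 - <<'E'
from h import *
s=env.get_state();print(s['joint_pos'].round(2),s['tcp_pos'])
p,im,d=shot('wrist'); cv2.imwrite('pics/w1.png',im); np.savez('w1.npz',im=im,d=d,P=p)
E
```

```text
clock: 1.7
tcp_pos: [0.4655, 0.0732, 0.3492]
orientation: [-0.0, 0.628, 0.778, -0.0]
wrist_force: [1.2, -0.2, -0.2]
finger_gap: 0.0297
[-0.01  0.1   0.07  1.54 -0.    1.34] [0.4654805  0.07321089 0.34916015]
```

View pics/w1.png

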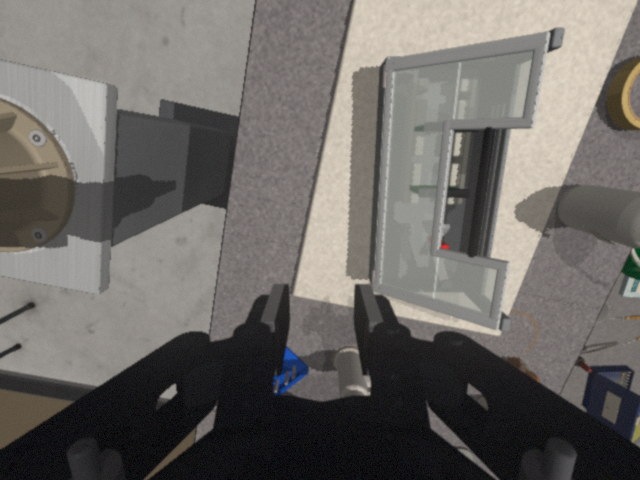

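The wrist view shows the shut box. The sill runs from (385,65) to (375,290). The black grip bar runs from (495,130) to (478,255), with its centre near (487,192). Two plate rails show through the panel at y≈128 and 190, and the red knob is at (445,247).

```bash
python3 - <<'E'
from h import *
z=np.load('w1.npz',allow_pickle=True); p=z['P'].item(); im,d=z['im'],z['d']; X=cloud(p,d)
for n,uv in dict(sillL=(388,66),sillR=(379,287),bar1=(493,145),bar=(487,192),bar2=(480,245),postL=(556,39),postR=(503,322),doorTL=(540,45),doorTR=(497,318)).items():
    print(n,X[uv[1],uv[0]].round(4))
# bar: black pixels with z in .12-.17
hsv=cv2.cvtColor(im,cv2.COLOR_BGR2HSV)
m=(hsv[...,2]<70)&(X[...,2]>.125)&(X[...,2]<.17)
m[:,:460]=0;m[270:]=0
P=X[m];print(len(P),np.median(P,0)); print(P[:,2].max())
k,l,st,c=cv2.connectedComponentsWithStats(m.astype(np.uint8));i=1+st[1:,4].argmax();P=X[l==i]
print(len(P),P.mean(0)); print(cv2.minAreaRect((P[:,:2]*1000).astype(np.float32)))
# sides of box: points z .05-.07 near
m=(abs(X[...,2]-.062)<.006)&(X[...,0]>.45)&(X[...,0]<.7)&(X[...,1]>-.1)&(X[...,1]<.35)
P=X[m];print(len(P),cv2.minAreaRect((P[:,:2]*1000).astype(np.float32)))
E
```

```text
sillL [0.5067 0.2417 0.073 ]
sillR [ 0.5654 -0.0205  0.0768]
bar1 [0.6495 0.1848 0.0795]
bar [0.6613 0.1308 0.0802]
bar2 [0.6753 0.0648 0.0814]
postL [0.6315 0.2711 0.1638]
postR [0.6847 0.002  0.1637]
doorTL [0.6173 0.2621 0.1685]
doorTR [0.6727 0.0076 0.1694]
1403 [0.62077443 0.13514521 0.14766482]
0.16276332862894338
1357 [0.62066341 0.13151462 0.14719538]
((622.3458862304688, 128.39251708984375), (10.567392349243164, 132.15280151367188), 11.393648147583008)
167 ((580.652587890625, 125.23793029785156), (107.55062103271484, 284.36669921875), 11.621673583984375)
```

```bash
python3 - <<'E'
from h import *
print(delta([.6207,.130,.22]).round(4))
a=np.radians(50-140*np.arange(0,25)/24)
for i in range(3):
    b=a[8*i:8*i+9]; print([[0,round(.12*(np.sin(t)-np.sin(b[0])),3),round(-.12*(np.cos(t)-np.cos(b[0])),3)] for t in b[1:]])
E
```

```text
[0.0159 0.1608 0.1295]
[[0, np.float64(-0.008), np.float64(-0.009)], [0, np.float64(-0.017), np.float64(-0.017)], [0, np.float64(-0.027), np.float64(-0.024)], [0, np.float64(-0.038), np.float64(-0.03)], [0, np.float64(-0.049), np.float64(-0.035)], [0, np.float64(-0.061), np.float64(-0.039)], [0, np.float64(-0.073), np.float64(-0.041)], [0, np.float64(-0.085), np.float64(-0.043)]]
[[0, np.float64(-0.012), np.float64(-0.0)], [0, np.float64(-0.024), np.float64(0.001)], [0, np.float64(-0.036), np.float64(0.003)], [0, np.float64(-0.048), np.float64(0.007)], [0, np.float64(-0.059), np.float64(0.012)], [0, np.float64(-0.07), np.float64(0.018)], [0, np.float64(-0.08), np.float64(0.025)], [0, np.float64(-0.089), np.float64(0.033)]]
[[0, np.float64(-0.008), np.float64(0.009)], [0, np.float64(-0.016), np.float64(0.018)], [0, np.float64(-0.022), np.float64(0.029)], [0, np.float64(-0.028), np.float64(0.04)], [0, np.float64(-0.032), np.float64(0.051)], [0, np.float64(-0.035), np.float64(0.063)], [0, np.float64(-0.037), np.float64(0.075)], [0, np.float64(-0.038), np.float64(0.087)]]
```

```bash
python3 -m creep '[[0.002,0.03,0.02,0,0,0],[0.005,0.06,0.045,0,0,0],[0.008,0.09,0.07,0,0,0],[0.011,0.12,0.095,0,0,0],[0.014,0.145,0.115,0,0,0],[0.016,0.161,0.1295,0,0,0],[0.016,0.161,0.1295,0,0,0],[0.016,0.161,0.1295,0,0,0]]' 0.022 30; python3 - <<'E'
from h import *
s=env.get_state();print(s['tcp_pos'],s['joint_pos'].round(2))
p,im,d=shot('wrist');X=cloud(p,d);cv2.imwrite('pics/w2.png',im)
m=(im.max(2)<70)&(X[...,2]>.125)&(X[...,2]<.165)&(X[...,0]>.57)&(X[...,0]<.67)&(X[...,1]>0.05)&(X[...,1]<.22)
k,l,st,c=cv2.connectedComponentsWithStats(m.astype(np.uint8))
for i in range(1,k):
  if st[i,4]>100:
    P=X[l==i];print(st[i],P.mean(0).round(4),np.percentile(P[:,2],[2,50,98]).round(4),cv2.minAreaRect((P[:,:2]*1000).astype(np.float32)))
E
```

```text
clock: 2.55
tcp_pos: [0.6189, 0.12, 0.2189]
orientation: [-0.001, 0.629, 0.777, -0.001]
wrist_force: [0.1, -0.2, -0.2]
finger_gap: 0.0222
[0.61891811 0.12004052 0.21894194] [ 0.06  0.43  0.18  1.33 -0.    1.43]
[ 320  139   23  194 2791] [0.6219 0.1327 0.1477] [0.1447 0.1479 0.1497] ((623.4273071289062, 127.73678588867188), (11.935537338256836, 133.48666381835938), 11.319293022155762)
```

View pics/w2.png

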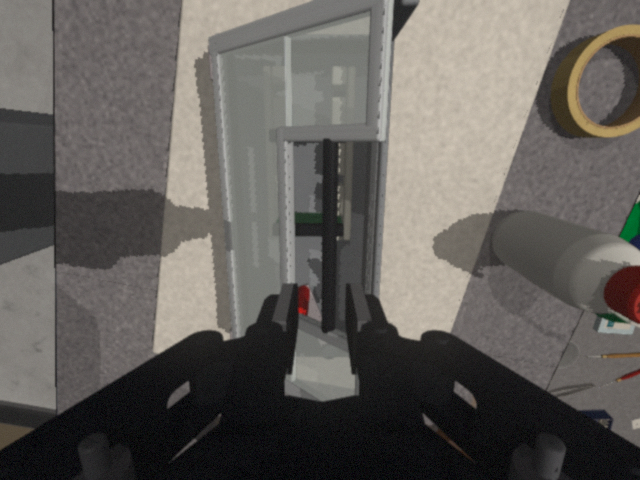

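Fingers straddle the bar at (330,230), between finger edges at about 300 and 355. I'll descend and grip.

```bash
python3 -m creep '[[0,0.001,0.02,0,0,0],[0,0.002,0.045,0,0,0],[0,0.002,0.07,0,0,0],[0,0.002,0.09,0,0,0],[0,0.002,0.096,0,0,0],[0,0.002,0.096,0,0,0],[0,0.002,0.096,0,0,0],[0,0.002,0.096,0,0,0]]' 0.022 30; python3 -m creep '[[0,0,0,0,0,0],[0,0,0,0,0,0],[0,0,0,0,0,0],[0,0,0,0,0,0],[0,0,0,0,0,0],[0,0,0,0,0,0],[0,0,0,0,0,0],[0,0,0,0,0,0]]' 0 30;  python3 -m creep '[[0,-0.004,-0.0045,0,0,0],[0,-0.008,-0.009,0,0,0],[0,-0.012,-0.013,0,0,0],[0,-0.017,-0.017,0,0,0],[0,-0.022,-0.0205,0,0,0],[0,-0.027,-0.024,0,0,0],[0,-0.0325,-0.027,0,0,0],[0,-0.038,-0.03,0,0,0]]'
```

```text
clock: 3.4
tcp_pos: [0.6225, 0.1206, 0.1257]
orientation: [0.001, 0.629, 0.777, 0.001]
wrist_force: [0.3, 0.3, 0.2]
finger_gap: 0.0219
clock: 4.2
tcp_pos: [0.6237, 0.1208, 0.1255]
orientation: [0.002, 0.629, 0.777, 0.002]
wrist_force: [4.4, 1.6, 5.6]
finger_gap: 0.0092
clock: 5.0
tcp_pos: [0.5883, 0.1136, 0.1561]
orientation: [0.003, 0.629, 0.777, 0.004]
wrist_force: [8.1, 4.5, 4.8]
finger_gap: 0.0088
```

```bash
python3 -m creep '[[0,-0.011,-0.005,0,0,0],[0,-0.023,-0.009,0,0,0],[0,-0.035,-0.011,0,0,0],[0,-0.047,-0.0125,0,0,0],[0,-0.059,-0.0125,0,0,0],[0,-0.071,-0.0115,0,0,0],[0,-0.083,-0.009,0,0,0],[0,-0.095,-0.0055,0,0,0]]'; python3 -m creep '[[0,-0.011,0.005,0,0,0],[0,-0.022,0.011,0,0,0],[0,-0.032,0.0175,0,0,0],[0,-0.041,0.0255,0,0,0],[0,-0.05,0.0345,0,0,0],[0,-0.057,0.044,0,0,0],[0,-0.064,0.0545,0,0,0],[0,-0.069,0.0655,0,0,0]]'; python3 -m creep '[[0,-0.004,0.0115,0,0,0],[0,-0.007,0.023,0,0,0],[0,-0.009,0.0355,0,0,0],[0,-0.010,0.0475,0,0,0],[0,-0.010,0.05,0,0,0],[0,-0.010,0.05,0,0,0],[0,-0.010,0.05,0,0,0],[0,-0.01,0.05,0,0,0]]'
```

```text
clock: 5.8
tcp_pos: [0.4924, 0.0938, 0.1603]
orientation: [0.001, 0.629, 0.777, 0.002]
wrist_force: [1.1, 2.6, 5.8]
finger_gap: 0.0088
clock: 6.6
tcp_pos: [0.4248, 0.0795, 0.0941]
orientation: [0.0, 0.629, 0.777, 0.002]
wrist_force: [3.5, 5.2, 1.7]
finger_gap: 0.0086
clock: 7.4
tcp_pos: [0.4165, 0.0771, 0.0467]
orientation: [0.002, 0.629, 0.777, 0.002]
wrist_force: [-2.5, 4.1, 25.2]
finger_gap: 0.0089
```

```bash
python3 -m creep '[[0,0,-0.003,0,0,0],[0,0,-0.004,0,0,0],[0,0,-0.004,0,0,0],[0,0,-0.02,0,0,0],[0,0,-0.05,0,0,0],[0,0,-0.09,0,0,0],[0,0,-0.13,0,0,0],[0,0,-0.17,0,0,0]]' 0.026; python3 -m creep '[[0,0.02,-0.01,0,0,-8.5],[0,0.05,-0.02,0,0,-17],[0,0.08,-0.03,0,0,-25.5],[0,0.11,-0.04,0,0,-34],[0,0.13,-0.05,0,0,-42.5],[0,0.15,-0.06,0,0,-51],[0,0.16,-0.07,0,0,-59.5],[0,0.16,-0.07,0,0,-68]]'; python3 -m creep '[[0,0,0,0,0,-8],[0,0,0,0,0,-16],[0,0,0,0,0,-21.4],[0,0,0,0,0,-21.4],[0,0,0,0,0,-21.4],[0,0,0,0,0,-21.4],[0,0,0,0,0,-21.4],[0,0,0,0,0,-21.4]]'; python3 - <<'E'
from h import *
s=env.get_state();print(s['tcp_pos'],s['joint_pos'].round(2),np.degrees(np.arctan2(*rot(s['orientation'])[1::-1,0])))
p,im,d=shot('wrist'); cv2.imwrite('pics/w3.png',im); np.savez('w3.npz',im=im,d=d,P=p)
E
```

```text
clock: 8.2
tcp_pos: [0.4132, 0.0763, 0.2145]
orientation: [-0.001, 0.629, 0.777, -0.001]
wrist_force: [0.4, 0.8, -0.2]
finger_gap: 0.0261
clock: 9.0
tcp_pos: [0.5721, 0.1098, 0.2834]
orientation: [-0.0, 0.084, 0.996, -0.0]
wrist_force: [0.1, -0.3, -1.1]
finger_gap: 0.0261
clock: 9.8
tcp_pos: [0.5707, 0.1097, 0.2837]
orientation: [-0.0, -0.099, 0.995, -0.0]
wrist_force: [0.0, -0.1, 0.4]
finger_gap: 0.0258
[0.57065485 0.10973684 0.28373477] [ 0.05  0.32  0.18  1.43 -0.   -0.15] -168.60897445357102
```

View pics/w3.png

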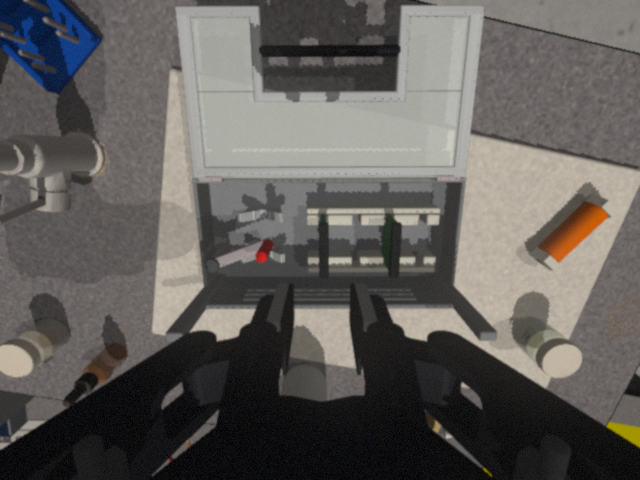

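The door is level at the top of the picture. Exactly two plate rails show, at (323,245) and (395,250); the other two slots are empty. The red knob is at (264,250), the cartridge at (573,231), the jar at (555,355) and the tap column at (95,155).

```bash
cat >> h.py <<'E'
O=np.array([.599,.125,.012]); YB=np.radians(11.6)
def box(X): 
    c,s=np.cos(YB),np.sin(YB); return (X-O)@np.array([[c,-s,0],[s,c,0],[0,0,1]])
def unbox(B):
    c,s=np.cos(YB),np.sin(YB); return np.array(B)@np.array([[c,s,0],[-s,c,0],[0,0,1]])+O
def rails(p,im,d):
    X=cloud(p,d);B=box(X)
    m=(im.max(2)<60)&(abs(B[...,2]-.078)<.012)&(abs(B[...,0])<.06)&(B[...,1]>-.1)&(B[...,1]<.15)
    k,l,st,c=cv2.connectedComponentsWithStats(m.astype(np.uint8))
    for i in range(1,k):
        if st[i,4]>100:
            P=X[l==i];r=cv2.minAreaRect((P[:,:2]*1000).astype(np.float32))
            print(c[i].round(),st[i,4],'mean',P.mean(0).round(4),'z',np.percentile(P[:,2],[50,95]).round(4),'rect',np.round(r[0],1),np.round(r[1],1),round(r[2],1),'box',box(np.array([r[0][0]/1e3,r[0][1]/1e3,0])).round(4))
E
python3 - <<'E'
from h import *
z=np.load('w3.npz',allow_pickle=True); p=z['P'].item(); im,d=z['im'],z['d']; X=cloud(p,d)
rails(p,im,d)
for n,uv in dict(hL=(188,12),hR=(478,12),door1=(186,170),door2=(470,176),bar=(330,50),floor=(290,210),sideL=(205,240),sideR=(452,240),backL=(200,283),backR=(455,283),pR=(485,335)).items(): print(n,X[uv[1],uv[0]].round(4),box(X[uv[1],uv[0]]).round(4))
H=cv2.cvtColor(im,cv2.COLOR_BGR2HSV)
m=((H[...,0]<5)|(H[...,0]>174))&(H[...,1]>180)&(H[...,2]>80)&(X[...,2]<.16);m[:, :220]=0;m[:,300:]=0
P=X[m];print('knob',len(P),np.median(P[P[:,2]>.117],0),P[:,2].max(),box(np.median(P[P[:,2]>.117],0)))
m=(H[...,0]>4)&(H[...,0]<18)&(H[...,1]>170)&(X[...,2]<.07)&(X[...,1]>.3)
P=X[m];print('cart',len(P),P.mean(0),np.percentile(P[:,2],98),cv2.minAreaRect((P[:,:2]*1000).astype(np.float32)))
m=(H[...,0]>105)&(H[...,0]<125)&(H[...,1]>170)&(X[...,2]<.07);P=X[m];print('blue',len(P),cv2.minAreaRect((P[:,:2]*1000).astype(np.float32)))
E
```

```text
[323. 250.] 505 mean [0.6057 0.1183 0.0892] z [0.0894 0.0907] rect [607.1 118.7] [60.   9.8] 11.7 box [ 0.0066 -0.0077 -0.012 ]
[394. 250.] 564 mean [0.5911 0.1921 0.0887] z [0.0893 0.0905] rect [591.9 193.2] [60.  10.3] 11.6 box [ 0.0068  0.0682 -0.012 ]
hL [ 0.4111 -0.0483  0.0713] [-0.2189 -0.132   0.0593]
hR [0.3582 0.2135 0.0712] [-0.2181  0.1352  0.0592]
door1 [ 0.5633 -0.0604  0.0101] [-0.0722 -0.1744 -0.0019]
door2 [0.5018 0.2797 0.0128] [-0.0641  0.1711  0.0008]
bar [0.4157 0.0863 0.0709] [-0.1873 -0.0011  0.0589]
floor [0.5849 0.0728 0.0202] [-0.0243 -0.0483  0.0082]
sideL [ 0.6321 -0.0155  0.0537] [ 0.0042 -0.1443  0.0417]
sideR [0.5761 0.2654 0.0512] [0.0058 0.1421 0.0392]
backL [ 0.7068 -0.0279  0.0133] [ 0.0749 -0.1715  0.0013]
backR [0.6403 0.3053 0.0118] [ 0.0767  0.1683 -0.0002]
pR [0.6319 0.2691 0.1645] [0.0612 0.1345 0.1525]
knob 90 [0.61424234 0.0593209  0.12102984] 0.12251589073926128 [ 0.0017244  -0.06740252  0.10902984]
cart 1505 [0.53745769 0.41163534 0.03908818] 0.043523666340963024 ((540.7805786132812, 412.41845703125), (25.40900993347168, 74.10968780517578), 62.0885009765625)
blue 5006 ((450.7711181640625, -230.45587158203125), (88.2425537109375, 93.2918930053711), 53.59972381591797)
```

```bash
python3 -m creep '[[-0.01,0.02,0.04,0,0,0],[-0.02,0.045,0.08,0,0,0],[-0.03,0.07,0.12,0,0,0],[-0.0374,0.0776,0.15,0,0,0],[-0.0374,0.0776,0.18,0,0,0],[-0.0374,0.0776,0.205,0,0,0],[-0.0374,0.0776,0.22,0,0,0],[-0.0374,0.0776,0.22,0,0,0]]' 0.032 40;  python3 -m creep '[[0,0,0,0,0,0],[0,0,0,0,0,0],[0,0,0,0,0,0],[0,0,0,0,0,0],[0,0,0,0,0,0],[0,0,0,0,0,0],[0,0,0,0,0,0],[0,0,0,0,0,0]]' 0 40; python3 -c "
from h import *
s=env.get_state();print(s['tcp_pos'],s['joint_pos'].round(2));rails(*shot('wrist'))"
```

```text
clock: 10.65
tcp_pos: [0.5899, 0.1929, 0.0609]
orientation: [-0.003, -0.099, 0.995, -0.0]
wrist_force: [-0.3, 0.1, 0.2]
finger_gap: 0.032
clock: 11.45
tcp_pos: [0.5928, 0.1933, 0.0649]
orientation: [0.001, -0.099, 0.995, 0.0]
wrist_force: [-0.0, -0.7, 5.7]
finger_gap: 0.009
[0.59283441 0.1932901  0.06491972] [ 0.19  0.5  -0.1   0.97 -0.   -0.01]
[321. 320.] 4038 mean [0.5892 0.192  0.0905] z [0.0895 0.1014] rect [592.3 192.7] [60.7 12.5] 12.1 box [ 0.007   0.0677 -0.012 ]
[134. 309.] 4330 mean [0.6005 0.1192 0.0879] z [0.089  0.0903] rect [604.2 118.4] [54.1 11.3] 11.5 box [ 0.0038 -0.0075 -0.012 ]
[284. 311.] 307 mean [0.5896 0.1768 0.0869] z [0.0872 0.0938] rect [588.8 177.8] [3.8 8.6] 40.3 box [ 0.0007  0.0538 -0.012 ]
[359. 310.] 299 mean [0.5836 0.2061 0.0868] z [0.087  0.0939] rect [583.2 204.7] [9.  3.7] 69.8 box [ 0.0006  0.0813 -0.012 ]
```

```bash
python3 -m creep '[[0,0,-0.005,0,0,0],[0,0,-0.015,0,0,0],[0,0,-0.03,0,0,0],[0,0,-0.05,0,0,0],[0,0,-0.075,0,0,0],[0,0,-0.1,0,0,0],[0,0,-0.125,0,0,0],[0,0,-0.15,0,0,0]]';  python3 -m creep '[[0.015,-0.01,0,0,0,0],[0.045,-0.03,0,0,0,0],[0.08,-0.053,0,0,0,0],[0.115,-0.076,0,0,0,0],[0.15,-0.1,0,0,0,0],[0.185,-0.123,0,0,0,0],[0.212,-0.141,0,0,0,0],[0.227,-0.151,0,0,0,0]]';  python3 -m creep '[[0.004,-0.02,0,0,0,6],[0.008,-0.04,0,0,0,13],[0.012,-0.06,0,0,0,20],[0.016,-0.085,0,0,0,27],[0.02,-0.11,0,0,0,34],[0.026,-0.135,0,0,0,41],[0.03,-0.15,0,0,0,46],[0.032,-0.157,0,0,0,49]]'; python3 - <<'E'
from h import *
s=env.get_state();print(s['tcp_pos'],s['joint_pos'].round(2),np.degrees(np.arctan2(*rot(s['orientation'])[1::-1,0])))
p,im,d=shot('wrist'); cv2.imwrite('pics/w4.png',im); np.savez('w4.npz',im=im,d=d,P=p)
X=cloud(p,d);H=cv2.cvtColor(im,cv2.COLOR_BGR2HSV)
m=(H[...,0]>105)&(H[...,0]<125)&(H[...,1]>170)&(X[...,2]<.07)&(X[...,2]>-.02)&(X[...,1]>-.37);P=X[m];print('blue',len(P),np.percentile(P[:,2],[5,50,95]),cv2.minAreaRect((P[:,:2]*1000).astype(np.float32)))
E
```

```text
clock: 12.3
tcp_pos: [0.5917, 0.1931, 0.2152]
orientation: [-0.0, -0.099, 0.995, -0.0]
wrist_force: [0.4, -1.0, -0.9]
finger_gap: 0.009
clock: 13.1
tcp_pos: [0.3972, -0.0008, 0.2143]
orientation: [-0.0, -0.099, 0.995, -0.0]
wrist_force: [-0.5, 0.1, 0.1]
finger_gap: 0.0088
clock: 13.9
tcp_pos: [0.3989, -0.1614, 0.2143]
orientation: [0.0, 0.324, 0.946, -0.0]
wrist_force: [0.1, 0.1, -0.4]
finger_gap: 0.0091
[ 0.39893174 -0.16135569  0.21426834] [-0.57  0.04 -0.33  1.2  -0.    0.09] 142.15046455903288
blue 5938 [0.00640629 0.00804183 0.01940924] ((426.54888916015625, -115.52711486816406), (466.8133544921875, 112.27207946777344), 82.10541534423828)
```

View pics/w4.png

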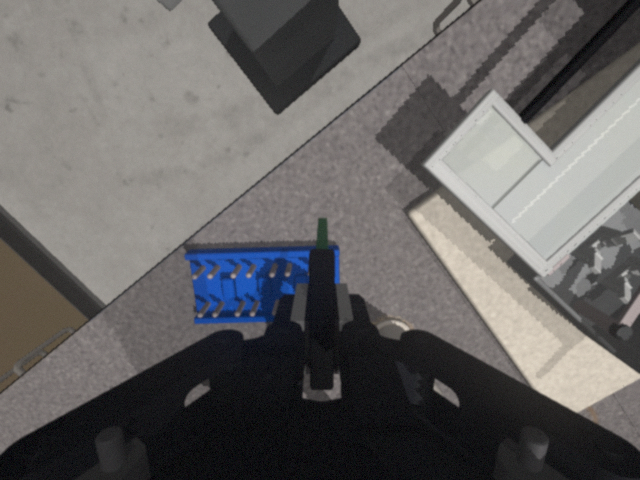

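The held plate's rail is at (320,300). The target rack spans (187,250) to (338,322), nearly square to the tool, with its pegs visible.

```bash
cat >> h.py <<'E'
def rack(p,im,d):
    X=cloud(p,d);H=cv2.cvtColor(im,cv2.COLOR_BGR2HSV)
    m=(H[...,0]>105)&(H[...,0]<125)&(H[...,1]>150)&(X[...,2]<.03)&(X[...,2]>-.01)&(np.hypot(X[...,0]-.42,X[...,1]+.25)<.13)
    P=X[m]; a=np.radians(-37.7)
    for a in np.radians(np.arange(-41,-34,1)):
        x=P[:,0]*np.cos(a)+P[:,1]*np.sin(a); y=-P[:,0]*np.sin(a)+P[:,1]*np.cos(a)
        xl,xh=np.percentile(x,[.5,99.5]);yl,yh=np.percentile(y,[.5,99.5]);cx,cy=(xl+xh)/2,(yl+yh)/2
        print(round(np.degrees(a)),'size',round(xh-xl,4),round(yh-yl,4),'ctr',round(cx*np.cos(a)-cy*np.sin(a),4),round(cx*np.sin(a)+cy*np.cos(a),4))
    return X,m
E
python3 - <<'E'
from h import *
z=np.load('w4.npz',allow_pickle=True); p=z['P'].item();im=z['im'];X,m=rack(p,im,z['d'])
# pegs: bright, z>.03 within rack
g=(X[...,2]>.033)&(X[...,2]<.055)&(np.hypot(X[...,0]-.42,X[...,1]+.25)<.1);g[:,290:]=0
k,l,st,c=cv2.connectedComponentsWithStats(g.astype(np.uint8))
for i in range(1,k):
    if st[i,4]>5:
        P=X[l==i];P=P[P[:,2]>P[:,2].max()-.008];print(c[i].round(),st[i,4],P.mean(0).round(4))
cv2.imwrite('pics/w4c.png',cv2.resize(im[230:340,170:350],None,fx=4,fy=4,interpolation=2))
E
```

```text
-41 size 0.0913 0.1611 ctr 0.4225 -0.2604
-40 size 0.0892 0.1612 ctr 0.4228 -0.2602
-39 size 0.0875 0.1613 ctr 0.4229 -0.2601
-38 size 0.0854 0.1613 ctr 0.4231 -0.2599
-37 size 0.0838 0.1613 ctr 0.4231 -0.2598
-36 size 0.0825 0.1619 ctr 0.4231 -0.2595
-35 size 0.0829 0.1625 ctr 0.4227 -0.259
[272. 274.] 28 [ 0.4131 -0.2369  0.0352]
[287. 274.] 24 [ 0.4224 -0.2243  0.0355]
[194. 276.] 27 [ 0.366  -0.3012  0.0352]
[210. 275.] 29 [ 0.3754 -0.2882  0.0352]
[233. 275.] 25 [ 0.3895 -0.269   0.0354]
[248. 275.] 28 [ 0.399  -0.256   0.0355]
[237. 313.] 24 [ 0.4248 -0.2947  0.0354]
[252. 313.] 24 [ 0.4341 -0.2819  0.0352]
[274. 312.] 17 [ 0.4477 -0.2632  0.0355]
[200. 314.] 24 [ 0.4011 -0.3272  0.0351]
[214. 314.] 26 [ 0.4108 -0.3145  0.0352]
```

View pics/w4c.png

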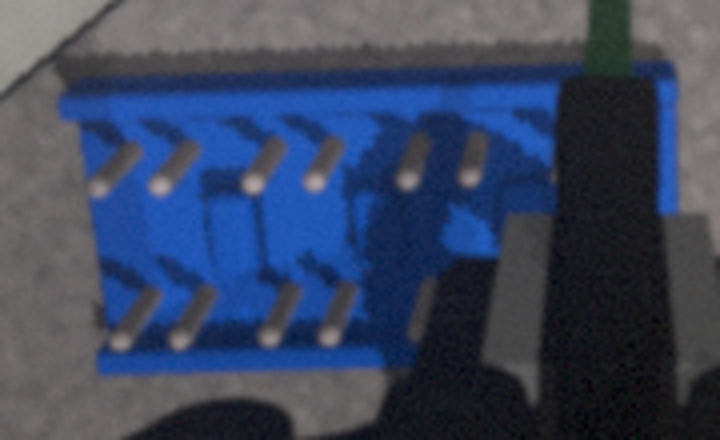

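```bash
python3 - <<'E'
from h import *
z=np.load('w4.npz',allow_pickle=True); p=z['P'].item();im=z['im'];X=cloud(p,z['d'])
s=env.get_state();T=rot(s['orientation']);t=s['tcp_pos'];print(t)
# tool coords of rail top pixels
L=(X-t)@T
m=(abs(L[...,2]+.025)<.006)&(abs(L[...,0])<.045)&(abs(L[...,1])<.02)&(im.max(2)<60);P=L[m];print(len(P),cv2.minAreaRect((P[:,:2]*1000).astype(np.float32)),P[:,2].min(), np.median(P[:,2]))
m=(L[...,2]>-.02)&(L[...,2]<.05)&(abs(L[...,0]-.02)<.03)&(abs(L[...,1])<.02)&(im[...,1]>im[...,2]*1.4+10);P=L[m];print('green',len(P),P.mean(0) if len(P) else 0)
for n in('top','side'):
    zz=np.load(n+'0.npz');pp=env.camera_params(n);Y=cloud(pp,zz['d'])
    for uv in {'top':[(406,270),(406,276)],'side':[(331,205)]}[n]: print(n,Y[uv[1],uv[0]].round(3))
for sl in([.3883,-.3078],[.4355,-.2432]):
    print('to',sl,(T.T@(np.array(sl+[.214])-t)).round(4))
E
```

```text
[ 0.39900648 -0.16178061  0.21421869]
3899 ((1.8618354797363281, 2.1884498596191406), (33.9619026184082, 57.705848693847656), 68.67416381835938) -0.030831172776545242 -0.024546970526831205
green 7 [ 0.01968959 -0.00667867 -0.0111109 ]
top [ 0.514 -0.376  0.041]
top [ 0.489 -0.384  0.044]
side [ 0.509 -0.354  0.048]
to [0.3883, -0.3078] [-0.0813 -0.1218  0.0004]
to [0.4355, -0.2432] [-0.0788 -0.0418  0.0003]
```

```bash
python3 -m creep '[[-0.008,-0.012,0,0,0,-1.5],[-0.022,-0.033,0,0,0,-1.5],[-0.037,-0.056,0,0,0,-1.5],[-0.052,-0.079,0,0,0,-1.5],[-0.067,-0.102,0,0,0,-1.5],[-0.077,-0.117,0,0,0,-1.5],[-0.0813,-0.1218,0,0,0,-1.5],[-0.0813,-0.1218,0,0,0,-1.5]]'; python3 -m creep '[[0,0,0.015,0,0,0],[0,0,0.035,0,0,0],[0,0,0.055,0,0,0],[0,0,0.075,0,0,0],[0,0,0.095,0,0,0],[0,0,0.11,0,0,0],[0,0,0.11,0,0,0],[0,0,0.11,0,0,0]]'; python3 - <<'E'
from h import *
s=env.get_state();T=rot(s['orientation']);t=s['tcp_pos'];print(t,np.degrees(np.arctan2(T[1,0],T[0,0])),s['joint_pos'].round(2))
print('to slot',(T.T@(np.array([.3883,-.3078,.051])-t)).round(4))
p,im,d=shot('wrist'); X=cloud(p,d)
g=(X[...,2]>.030)&(X[...,2]<.055)&(np.hypot(X[...,0]-.42,X[...,1]+.25)<.11)&(im.min(2)>90)
k,l,st,c=cv2.connectedComponentsWithStats(g.astype(np.uint8))
for i in range(1,k):
    if st[i,4]>10:
        P=X[l==i];P=P[P[:,2]>P[:,2].max()-.006];print(c[i].round(),st[i,4],P.mean(0).round(4))
cv2.imwrite('pics/w5.png',im)
E
```

```text
clock: 14.75
tcp_pos: [0.3892, -0.3062, 0.2137]
orientation: [-0.0, 0.31, 0.951, 0.0]
wrist_force: [-0.1, -0.0, -0.4]
finger_gap: 0.0091
clock: 15.55
tcp_pos: [0.3894, -0.3051, 0.1041]
orientation: [-0.0, 0.309, 0.951, 0.0]
wrist_force: [0.5, 0.2, -0.5]
finger_gap: 0.0091
[ 0.3893578  -0.30506859  0.10413207] 143.992761674965 [-0.83  0.24 -0.38  0.95  0.   -0.2 ]
to slot [-0.0008 -0.0028  0.0531]
[513. 224.] 66 [ 0.4455 -0.1928  0.0358]
[330. 224.] 41 [ 0.3759 -0.2885  0.0358]
[365. 224.] 53 [ 0.3896 -0.2699  0.0358]
[390. 224.] 54 [ 0.3991 -0.2571  0.0358]
[427. 224.] 62 [ 0.4128 -0.2378  0.0356]
[452. 224.] 54 [ 0.422  -0.2247  0.0357]
[488. 224.] 60 [ 0.4363 -0.2056  0.0355]
[386. 286.] 54 [ 0.4341 -0.2827  0.0355]
[421. 286.] 37 [ 0.4477 -0.2633  0.0359]
[445. 286.] 42 [ 0.4575 -0.2503  0.0358]
[479. 287.] 51 [ 0.4715 -0.2315  0.0357]
[503. 287.] 44 [ 0.4808 -0.2183  0.0358]
[363. 287.] 46 [ 0.4248 -0.2958  0.0358]
```

View pics/w5.png

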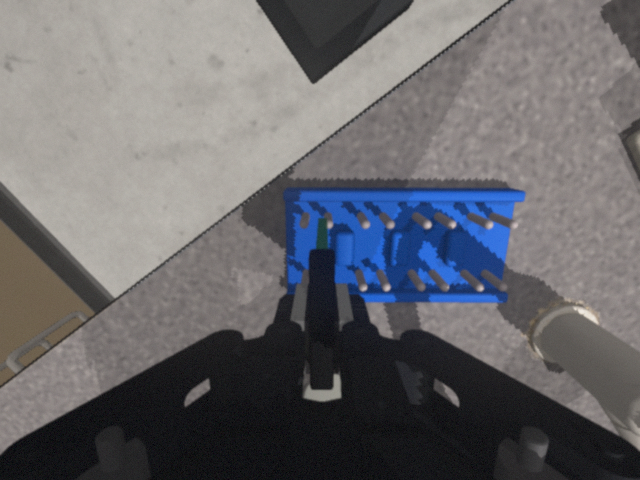

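```bash
python3 -m creep '[[-0.001,-0.003,0,0,0,0],[-0.001,-0.003,0.008,0,0,0],[-0.001,-0.003,0.016,0,0,0],[-0.001,-0.003,0.023,0,0,0],[-0.001,-0.003,0.03,0,0,0],[-0.001,-0.003,0.036,0,0,0],[-0.001,-0.003,0.041,0,0,0],[-0.001,-0.003,0.045,0,0,0]]'; python3 -c "
from h import *
t=env.get_state();print(t['tcp_pos'],t['wrist_force'],t['ft_torque']); print(delta([.3886,-.3086,.051]))"
```

```text
clock: 16.4
tcp_pos: [0.3882, -0.309, 0.0582]
orientation: [-0.0, 0.31, 0.951, 0.0]
wrist_force: [-0.3, 0.5, -0.8]
finger_gap: 0.0093
[ 0.38816033 -0.30899523  0.05819937] [-0.26116472  0.4696815  -0.78203387] [-0.00781589  0.00532443 -0.05156737]
[-0.00012563  0.00057817  0.00719934]
```

```bash
python3 -m creep '[[0,0,0.003,0,0,0],[0,0,0.006,0,0,0],[0,0,0.008,0,0,0],[0,0,0.008,0,0,0],[0,0,0.008,0,0,0],[0,0,0.008,0,0,0],[0,0,0.008,0,0,0],[0,0,0.008,0,0,0]]'; python3 -m creep '[[0,0,0,0,0,0],[0,0,0,0,0,0],[0,0,0,0,0,0],[0,0,-0.001,0,0,0],[0,0,-0.01,0,0,0],[0,0,-0.03,0,0,0],[0,0,-0.06,0,0,0],[0,0,-0.1,0,0,0]]' 0.03; python3 - <<'E'
from h import *
s=env.get_state();T=rot(s['orientation']);t=s['tcp_pos'];print(t,s['joint_pos'].round(2))
p,im,d=shot('wrist'); X=cloud(p,d)
m=(im.max(2)<60)&(X[...,2]>.055)&(X[...,2]<.095)&(np.hypot(X[...,0]-.42,X[...,1]+.25)<.12)
k,l,st,c=cv2.connectedComponentsWithStats(m.astype(np.uint8))
for i in range(1,k):
    if st[i,4]>100:
        P=X[l==i];print(c[i].round(),st[i,4],P.mean(0).round(4),np.percentile(P[:,2],[5,50,98]),cv2.minAreaRect((P[:,:2]*1000).astype(np.float32)))
tg=np.array([.500,.02,t[2]+.05]);print((T.T@(tg-t)).round(3))
E
```

```text
clock: 17.2
tcp_pos: [0.3884, -0.3092, 0.0509]
orientation: [0.0, 0.31, 0.951, -0.0]
wrist_force: [-0.3, -0.7, 1.1]
finger_gap: 0.0089
clock: 18.0
tcp_pos: [0.3874, -0.3081, 0.1511]
orientation: [-0.001, 0.31, 0.951, 0.001]
wrist_force: [0.6, -1.7, 0.6]
finger_gap: 0.0301
[ 0.38737965 -0.30812804  0.15110547] [-0.83  0.2  -0.3   1.07 -0.   -0.2 ]
[321. 248.] 1096 [ 0.3861 -0.3071  0.0752] [0.07405047 0.07541516 0.07682006] ((387.96368408203125, -307.78900146484375), (9.67529582977295, 58.95253372192383), 53.72224044799805)
[ 0.102  0.332 -0.05 ]
```

```bash
python3 -m creep '[[0,0,-0.03,0,0,-3],[0.02,0.03,-0.06,0,0,-9],[0.05,0.07,-0.09,0,0,-16],[0.08,0.115,-0.1,0,0,-23],[0.11,0.165,-0.1,0,0,-30],[0.14,0.21,-0.1,0,0,-37],[0.16,0.24,-0.1,0,0,-44],[0.171,0.256,-0.1,0,0,-47.7]]';  python3 -m creep '[[-0.015,0.005,0,0,0,0],[-0.05,0.016,0,0,0,0],[-0.09,0.03,0,0,0,0],[-0.13,0.043,0.02,0,0,0],[-0.17,0.056,0.04,0,0,0],[-0.205,0.068,0.07,0,0,0],[-0.2267,0.0749,0.1,0,0,0],[-0.2267,0.0749,0.1,0,0,0]]' 0.032; python3 -c "
from h import *
s=env.get_state();T=rot(s['orientation']);print(s['tcp_pos'],np.degrees(np.arctan2(T[1,0],T[0,0])));rails(*shot('wrist'));print(delta([.6071,.1187,.064]).round(4))"
```

```text
clock: 18.85
tcp_pos: [0.4003, 0.0013, 0.2517]
orientation: [0.001, -0.104, 0.995, 0.0]
wrist_force: [0.4, -0.4, -1.2]
finger_gap: 0.0299
clock: 19.65
tcp_pos: [0.6079, 0.118, 0.1451]
orientation: [-0.003, -0.101, 0.995, 0.0]
wrist_force: [-0.3, -0.2, -0.1]
finger_gap: 0.0317
[0.60790895 0.11800006 0.14509032] -168.37046932173405
[323. 258.] 1362 mean [0.6059 0.1183 0.0893] z [0.0894 0.0905] rect [607.4 118.7] [60.4  9.8] 11.8 box [ 0.0069 -0.0079 -0.012 ]
[-0.0005  0.0013  0.0836]
```

```bash
python3 -m creep '[[0,0.001,0.02,0,0,0],[0,0.001,0.045,0,0,0],[0,0.001,0.07,0,0,0],[0,0.001,0.084,0,0,0],[0,0.001,0.084,0,0,0],[0,0.001,0.084,0,0,0],[0,0.001,0.084,0,0,0],[0,0.001,0.084,0,0,0]]' 0.032 40;  python3 -m creep '[[0,0,0,0,0,0],[0,0,0,0,0,0],[0,0,0,0,0,0],[0,0,0,0,0,0],[0,0,0,0,0,0],[0,0,0,0,0,0],[0,0,0,0,0,0],[0,0,0,0,0,0]]' 0 40; python3 -m creep '[[0,0,-0.005,0,0,0],[0,0,-0.015,0,0,0],[0,0,-0.03,0,0,0],[0,0,-0.05,0,0,0],[0,0,-0.075,0,0,0],[0,0,-0.1,0,0,0],[0,0,-0.125,0,0,0],[0,0,-0.15,0,0,0]]'; python3 -c "
from h import *
print(delta([.4,0,.215]).round(4))"
```

```text
clock: 20.5
tcp_pos: [0.6087, 0.1183, 0.0686]
orientation: [0.001, -0.101, 0.995, -0.0]
wrist_force: [0.8, -0.5, 0.3]
finger_gap: 0.0317
clock: 21.3
tcp_pos: [0.6081, 0.1186, 0.0676]
orientation: [0.001, -0.101, 0.995, -0.0]
wrist_force: [-0.8, 0.5, 6.1]
finger_gap: 0.0089
clock: 22.1
tcp_pos: [0.6074, 0.1185, 0.2182]
orientation: [-0.0, -0.101, 0.995, -0.0]
wrist_force: [0.3, 0.3, -1.4]
finger_gap: 0.0091
[ 0.227  -0.0743  0.0033]
```

```bash
python3 -m creep '[[0.015,-0.005,0,0,0,0],[0.045,-0.015,0,0,0,0],[0.08,-0.026,0,0,0,0],[0.115,-0.038,0,0,0,0],[0.15,-0.05,0,0,0,0],[0.185,-0.061,0,0,0,0],[0.212,-0.07,0,0,0,0],[0.227,-0.0743,0,0,0,0]]';  python3 -m creep '[[0.001,-0.02,0,0,0,6],[0.002,-0.045,0,0,0,13],[0.004,-0.08,0,0,0,20],[0.006,-0.115,0,0,0,27],[0.008,-0.15,0,0,0,34],[0.01,-0.19,0,0,0,41],[0.013,-0.225,0,0,0,46],[0.0145,-0.246,0,0,0,47.5]]'; python3 -m creep '[[0,0,0.015,0,0,0],[0,0,0.035,0,0,0],[0,0,0.055,0,0,0],[0,0,0.075,0,0,0],[0,0,0.095,0,0,0],[0,0,0.11,0,0,0],[0,0,0.11,0,0,0],[0,0,0.11,0,0,0]]'; python3 - <<'E'
from h import *
s=env.get_state();T=rot(s['orientation']);t=s['tcp_pos'];print(t,np.degrees(np.arctan2(T[1,0],T[0,0])))
print('to slot',(T.T@(np.array([.4350,-.2440,.0536])-t)).round(4))
p,im,d=shot('wrist'); X=cloud(p,d)
g=(X[...,2]>.030)&(X[...,2]<.055)&(np.hypot(X[...,0]-.42,X[...,1]+.25)<.11)&(im.min(2)>90)
k,l,st,c=cv2.connectedComponentsWithStats(g.astype(np.uint8))
for i in range(1,k):
    if st[i,4]>10:
        P=X[l==i];P=P[P[:,2]>P[:,2].max()-.006];print(c[i].round(),st[i,4],P.mean(0).round(4))
cv2.imwrite('pics/w6.png',im)
E
```

```text
clock: 22.9
tcp_pos: [0.3983, -0.0006, 0.2173]
orientation: [-0.0, -0.101, 0.995, -0.0]
wrist_force: [0.5, -0.2, -0.2]
finger_gap: 0.0088
clock: 23.7
tcp_pos: [0.4364, -0.2468, 0.2169]
orientation: [0.001, 0.31, 0.951, -0.0]
wrist_force: [0.7, 1.4, 0.3]
finger_gap: 0.0092
clock: 24.5
tcp_pos: [0.4359, -0.244, 0.1071]
orientation: [-0.0, 0.308, 0.951, 0.0]
wrist_force: [0.1, -0.2, -0.2]
finger_gap: 0.0092
[ 0.43592979 -0.24396463  0.10706221] 144.13343399066835
to slot [ 0.0007 -0.0006  0.0535]
[333. 220.] 67 [ 0.4222 -0.2244  0.0354]
[370. 220.] 68 [ 0.4364 -0.2053  0.0355]
[212. 220.] 72 [ 0.3759 -0.2886  0.0353]
[310. 220.] 44 [ 0.4137 -0.2368  0.0356]
[394. 220.] 68 [ 0.4457 -0.1925  0.0353]
[218. 281.] 74 [ 0.4108 -0.3141  0.0346]
[252. 281.] 73 [ 0.4249 -0.295   0.035 ]
[275. 282.] 64 [ 0.4344 -0.2822  0.0352]
[367. 282.] 61 [ 0.4717 -0.231   0.0353]
[390. 282.] 56 [ 0.4808 -0.218   0.0353]
```

View pics/w6.png

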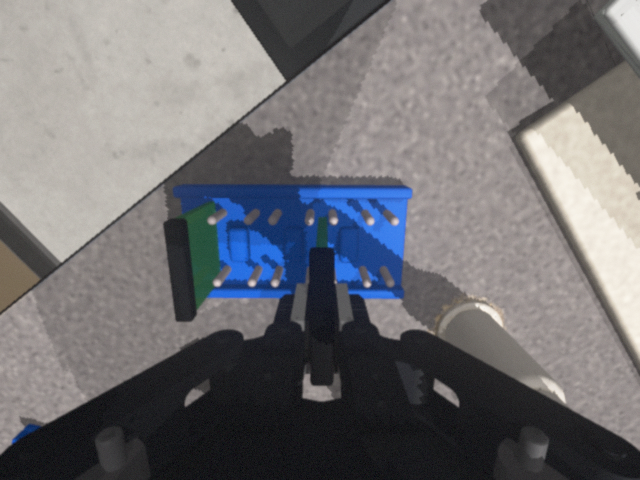

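Plate one stands in slot 3 (rail at (180,270)). The held plate is centred between the slot 1 pegs at (310,220) and (333,220), so I'll lower it.

```bash
python3 -m creep '[[0,0,0,0,0,0],[0,0,0.008,0,0,0],[0,0,0.016,0,0,0],[0,0,0.023,0,0,0],[0,0,0.03,0,0,0],[0,0,0.036,0,0,0],[0,0,0.041,0,0,0],[0,0,0.045,0,0,0]]';python3 -m creep '[[0,0,0.004,0,0,0],[0,0,0.008,0,0,0],[0,0,0.009,0,0,0],[0,0,0.009,0,0,0],[0,0,0.009,0,0,0],[0,0,0.009,0,0,0],[0,0,0.009,0,0,0],[0,0,0.009,0,0,0]]'
```

```text
clock: 25.35
tcp_pos: [0.4354, -0.2438, 0.0612]
orientation: [-0.0, 0.308, 0.951, 0.0]
wrist_force: [0.8, -0.5, -0.6]
finger_gap: 0.0092
clock: 26.15
tcp_pos: [0.4357, -0.244, 0.0536]
orientation: [0.0, 0.308, 0.951, -0.0]
wrist_force: [-2.4, 1.9, 6.1]
finger_gap: 0.009
```

```bash
python3 -m creep '[[0,0,0,0,0,0],[0,0,0,0,0,0],[0,0,0,0,0,0],[0,0,-0.001,0,0,0],[0,0,-0.01,0,0,0],[0,0,-0.03,0,0,0],[0,0,-0.06,0,0,0],[0,0,-0.1,0,0,0]]' 0.03; python3 - <<'E'
from h import *
s=env.get_state();T=rot(s['orientation']);t=s['tcp_pos'];print(t,s['joint_pos'].round(2))
p,im,d=shot('wrist'); X=cloud(p,d)
m=(im.max(2)<60)&(X[...,2]>.055)&(X[...,2]<.095)&(np.hypot(X[...,0]-.42,X[...,1]+.25)<.12)
k,l,st,c=cv2.connectedComponentsWithStats(m.astype(np.uint8))
for i in range(1,k):
    if st[i,4]>100:
        P=X[l==i];print(c[i].round(),st[i,4],P.mean(0).round(4),np.percentile(P[:,2],[5,50,98]),cv2.minAreaRect((P[:,:2]*1000).astype(np.float32)))
print((T.T@(np.array([.40,0,t[2]+.1])-t)).round(3))
E
```

```text
clock: 26.95
tcp_pos: [0.4345, -0.2431, 0.1531]
orientation: [-0.001, 0.308, 0.951, 0.001]
wrist_force: [0.7, -0.5, -0.8]
finger_gap: 0.03
[ 0.43452632 -0.2430745   0.15305908] [-0.67  0.21 -0.29  1.08 -0.   -0.05]
[207. 247.] 1432 [ 0.3873 -0.3057  0.0743] [0.06868996 0.07517176 0.0767476 ] ((388.4375, -307.47344970703125), (10.308797836303711, 59.29264831542969), 54.29823684692383)
[322. 249.] 1056 [ 0.4345 -0.2422  0.0752] [0.07410467 0.07544337 0.0767903 ] ((435.7753601074219, -242.77149963378906), (9.149682998657227, 59.62446594238281), 53.92152786254883)
[ 0.171  0.177 -0.099]
```

```bash
python3 -m creep '[[0,0,-0.03,0,0,-3],[0.02,0.02,-0.06,0,0,-9],[0.05,0.05,-0.09,0,0,-16],[0.08,0.08,-0.1,0,0,-23],[0.11,0.115,-0.1,0,0,-30],[0.14,0.145,-0.1,0,0,-37],[0.16,0.165,-0.1,0,0,-44],[0.171,0.177,-0.1,0,0,-47.5]]';  python3 -m creep '[[-0.015,0.001,0,0,0,0],[-0.05,0.003,0,0,0,0],[-0.09,0.006,0,0,0,0],[-0.13,0.009,0.02,0,0,0],[-0.17,0.012,0.04,0,0,0],[-0.2,0.014,0.06,0,0,0],[-0.218,0.0153,0.063,0,0,0],[-0.2218,0.0153,0.063,0,0,0]]' 0.032; python3 - <<'E'
from h import *
s=env.get_state();T=rot(s['orientation']);t=s['tcp_pos'];print(t,np.degrees(np.arctan2(T[1,0],T[0,0])))
p,im,d=shot('wrist'); X=cloud(p,d); H=cv2.cvtColor(im,cv2.COLOR_BGR2HSV)
m=((H[...,0]<5)|(H[...,0]>174))&(H[...,1]>150)&(H[...,2]>80)&(X[...,2]>.114)&(X[...,2]<.135)&(abs(box(X)[...,0])<.06)&(abs(box(X)[...,1])<.16)
P=X[m];print('knob',len(P),P.mean(0).round(4),P[:,2].max(),cv2.minAreaRect((P[:,:2]*1000).astype(np.float32)))
k=np.r_[cv2.minAreaRect((P[:,:2]*1000).astype(np.float32))[0],0]/1e3
b=box(k);print('box',b); v=b[:2]-[.0245,-.130];print('r',np.hypot(*v),'ang',np.degrees(np.arctan2(-v[0],v[1])))
print('delta',(T.T@(np.array([k[0],k[1],.088])-t)).round(4))
E
```

```text
clock: 27.8
tcp_pos: [0.4, 0.0018, 0.2536]
orientation: [0.001, -0.104, 0.995, -0.0]
wrist_force: [0.3, -0.5, -0.3]
finger_gap: 0.0297
clock: 28.6
tcp_pos: [0.617, 0.0592, 0.1875]
orientation: [-0.001, -0.101, 0.995, 0.0]
wrist_force: [0.1, 1.0, 0.4]
finger_gap: 0.0324
[0.61701545 0.05921506 0.18746356] -168.4466689746651
knob 242 [0.6141 0.0585 0.1206] 0.12293288787389489 ((614.6133422851562, 58.55898666381836), (11.461252212524414, 10.504471778869629), 11.37031364440918)
box [ 0.00193462 -0.06822347 -0.012     ]
r 0.06576880588751585 ang 20.065948407757322
delta [ 0.0023 -0.0002  0.0995]
```

```bash
python3 -m creep '[[0.002,0,0.025,0,0,0],[0.002,0,0.055,0,0,0],[0.002,0,0.08,0,0,0],[0.002,0,0.095,0,0,0],[0.002,0,0.0995,0,0,0],[0.002,0,0.0995,0,0,0],[0.002,0,0.0995,0,0,0],[0.002,0,0.0995,0,0,0]]' 0.032 20;  python3 -m creep '[[0,0,0,0,0,0],[0,0,0,0,0,0],[0,0,0,0,0,0],[0,0,0,0,0,0],[0,0,0,0,0,0],[0,0,0,0,0,0],[0,0,0,0,0,0],[0,0,0,0,0,0]]' 0 20; python3 -m creep '[[0.0107,-0.005,0,0,0,0],[0.0204,-0.0118,0,0,0,0],[0.0288,-0.0202,0,0,0,0],[0.0356,-0.0299,0,0,0,0],[0.0406,-0.0406,0,0,0,0],[0.0437,-0.0521,0,0,0,0],[0.0447,-0.0639,0,0,0,0],[0.0447,-0.0655,0,0,0,0]]'; python3 -m creep '[[0,0,0,0,0,0],[0,0,0,0,0,0],[0,0,0,0,0,0],[0,0,0,0,0,0],[0,0,0,0,0,0],[0,0,0,0,0,0],[0,0,0,0,0,0],[0,0,0,0,0,0]]'
```

```text
clock: 29.45
tcp_pos: [0.614, 0.0588, 0.0919]
orientation: [0.001, -0.101, 0.995, -0.0]
wrist_force: [0.7, -0.0, 0.0]
finger_gap: 0.032
clock: 30.25
tcp_pos: [0.6136, 0.0589, 0.0912]
orientation: [0.001, -0.101, 0.995, -0.0]
wrist_force: [-0.3, -0.9, 5.8]
finger_gap: 0.0114
clock: 31.05
tcp_pos: [0.5799, -0.0132, 0.0905]
orientation: [-0.002, -0.101, 0.995, 0.002]
wrist_force: [-6.1, 8.2, 10.2]
finger_gap: 0.0112
clock: 31.85
tcp_pos: [0.5798, -0.013, 0.0905]
orientation: [-0.002, -0.102, 0.995, 0.001]
wrist_force: [-6.2, 4.1, 9.5]
finger_gap: 0.0112
```

```bash
python3 -m creep '[[0,0,0,0,0,0],[0,0,0,0,0,0],[0,0,0,0,0,0],[0,0,-0.03,0,0,0],[0,0,-0.07,0,0,0],[0,0.02,-0.11,0,0,0],[0.02,0.05,-0.15,0,0,0],[0.04,0.09,-0.19,0,0,0]]' 0.04; python3 -m creep '[[0,0,0,0,0,0],[0,0,0,0,0,0],[0,0,0,0,0,0],[0,0,0,0,0,0],[0,0,0,0,0,0],[0,0,0,0,0,0],[0,0,0,0,0,0],[0,0,0,0,0,0]]'; python3 - <<'E'
from h import *
s=env.get_state();T=rot(s['orientation']);t=s['tcp_pos'];print(t,np.degrees(np.arctan2(T[1,0],T[0,0])))
p,im,d=shot('wrist'); X=cloud(p,d); np.savez('w7.npz',im=im,d=d,P=p); cv2.imwrite('pics/w7.png',cv2.resize(im[150:390,120:440],None,fx=2.5,fy=2.5,interpolation=2))
H=cv2.cvtColor(im,cv2.COLOR_BGR2HSV)
m=((H[...,0]<5)|(H[...,0]>174))&(H[...,1]>150)&(H[...,2]>80)&(X[...,2]>.114)&(X[...,2]<.135)
P=X[m];print(len(P));k=P.mean(0);b=box(k);v=b[:2]-[.0252,-.1321];print('knob',k,b,np.degrees(np.arctan2(-v[0],v[1])))
m=(H[...,0]>4)&(H[...,0]<18)&(H[...,1]>170)&(X[...,2]<.07)&(X[...,1]>.3)
P=X[m];print('cart',len(P),P.mean(0),np.percentile(P[:,2],98),cv2.minAreaRect((P[:,:2]*1000).astype(np.float32)))
E
```

```text
clock: 32.65
tcp_pos: [0.5313, 0.0578, 0.2724]
orientation: [0.0, -0.1, 0.995, -0.0]
wrist_force: [0.7, 0.6, -0.5]
finger_gap: 0.0404
clock: 33.45
tcp_pos: [0.5315, 0.0577, 0.2708]
orientation: [-0.0, -0.101, 0.995, -0.0]
wrist_force: [-0.0, -0.2, 0.8]
finger_gap: 0.0401
[0.53151766 0.05774767 0.27075695] -168.40144468787878
113
knob [ 0.58387009 -0.01148006  0.12046957] [-0.04226401 -0.1306502   0.10846957] 88.76890602773472
cart 1501 [0.53695869 0.41086203 0.03872265] 0.04356769886509937 ((540.4695434570312, 412.0840148925781), (24.52918243408203, 74.41085815429688), 61.034385681152344)
```

View pics/w7.png

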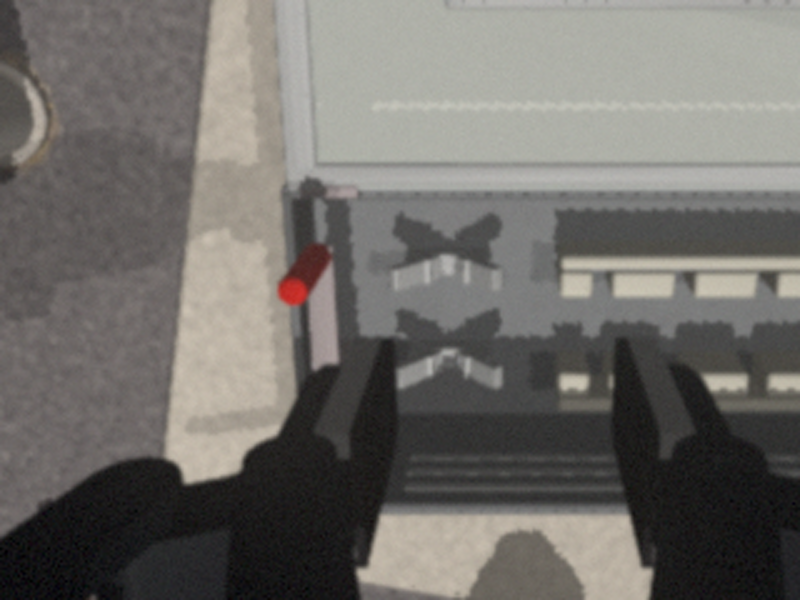

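```bash
python3 - <<'E'
from h import *
z=np.load('w7.npz',allow_pickle=True); p=z['P'].item();X=cloud(p,z['d'])
Rm=rot(p['orientation']);c=np.array(p['position'])
def ray(u,v,zz):
    r=Rm@np.array([(u-p['cx'])/p['fx'],-(v-p['cy'])/p['fy'],-1]); return c+r*(zz-c[2])/r[2]
for q in [(397,278),(500,276),(397,375),(500,377)]:
    u,v=120+q[0]/2.5,150+q[1]/2.5; print(q,box(ray(u,v,.054)).round(4), box(X[int(round(v)),int(round(u))]).round(4))
B=box(X);m=(B[...,2]>.030)&(B[...,2]<.047)&(B[...,1]>-.125)&(B[...,1]<-.06)&(abs(B[...,0])<.05)&(z['im'].min(2)>120)
P=B[m];print(len(P),np.percentile(P,[1,50,99],axis=0).round(4))
E
```

```text
(397, 278) [-0.023 -0.101  0.042] [-0.023  -0.1009  0.0414]
(500, 276) [-0.024  -0.0543  0.042 ] [-0.0236 -0.0543  0.0395]
(397, 375) [ 0.0252 -0.1027  0.042 ] [ 0.0248 -0.1023  0.0428]
(500, 377) [ 0.0262 -0.0543  0.042 ] [ 0.0281 -0.0543  0.0388]
332 [[-0.0273 -0.1046  0.0301]
 [-0.0188 -0.0917  0.0357]
 [ 0.0307 -0.0602  0.0429]]
```

The strap points to the front (knob near crop (300,285)), and the V blocks are clear at crop (448,280) and (448,375). Next is the cartridge.

```bash
python3 -m creep '[[-0.005,0.03,0,0,0,5],[-0.012,0.075,0,0,0,10],[-0.02,0.12,0,0,0,15],[-0.028,0.165,0,0,0,20],[-0.037,0.21,0,0,0,26],[-0.045,0.26,0.02,0,0,32],[-0.052,0.305,0.04,0,0,37],[-0.0571,0.3375,0.05,0,0,40.6]]' 0.055; python3 -m creep '[[0,0,0,0,0,0],[0,0,0,0,0,0],[0,0,0,0,0,0],[0,0,0,0,0,0],[0,0,0,0,0,0],[0,0,0,0,0,0],[0,0,0,0,0,0],[0,0,0,0,0,0]]'; python3 - <<'E'
from h import *
s=env.get_state();T=rot(s['orientation']);t=s['tcp_pos'];print(t,np.degrees(np.arctan2(T[1,0],T[0,0])),s['joint_pos'].round(2))
p,im,d=shot('wrist'); X=cloud(p,d); np.savez('w8.npz',im=im,d=d,P=p); cv2.imwrite('pics/w8.png',im)
H=cv2.cvtColor(im,cv2.COLOR_BGR2HSV)
m=(H[...,0]>4)&(H[...,0]<18)&(H[...,1]>170)&(X[...,2]<.07)&(X[...,1]>.3)
P=X[m];print('cart',len(P),P.mean(0),np.percentile(P[:,2],98),cv2.minAreaRect((P[:,:2]*1000).astype(np.float32)))
E
```

```text
clock: 34.3
tcp_pos: [0.5184, 0.4024, 0.2193]
orientation: [-0.0, 0.251, 0.968, -0.0]
wrist_force: [0.8, -0.1, -0.4]
finger_gap: 0.0551
clock: 35.1
tcp_pos: [0.5195, 0.3998, 0.2211]
orientation: [0.0, 0.25, 0.968, 0.0]
wrist_force: [-0.6, 0.2, 0.4]
finger_gap: 0.0548
[0.51954835 0.39978492 0.22114558] 150.9977341135963 [ 0.53  0.48  0.27  1.36 -0.    1.04]
cart 1768 [0.54239002 0.41626112 0.04048269] 0.04342898392800293 ((543.5725708007812, 415.5494079589844), (25.641788482666016, 74.18408203125), 62.575645446777344)
```

View pics/w8.png

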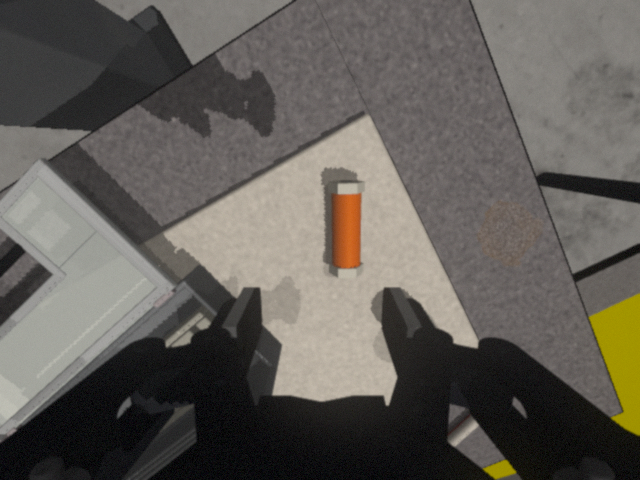

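```bash
python3 - <<'E'
from h import *
z=np.load('side0.npz');p=env.camera_params('side');X=cloud(p,z['d']);s=env.get_state();T=rot(s['orientation']);t=s['tcp_pos']
for uv in[(243,300),(243,318),(236,318)]: x=X[uv[1],uv[0]];print('jar',x.round(3),(T.T@(x-np.array([.543,.416,.03]))).round(3))
print('delta',(T.T@(np.array([.543,.416,.015])-t)).round(4))
E
```

```text
jar [0.688 0.425 0.081] [-0.123  0.078 -0.051]
jar [0.684 0.453 0.051] [-0.106  0.101 -0.021]
jar [0.701 0.45  0.048] [-0.122  0.106 -0.018]
delta [-0.0127  0.0255  0.2061]
```

```bash
python3 -m creep '[[-0.004,0.008,0.02,0,0,-1.6],[-0.008,0.016,0.05,0,0,-1.6],[-0.0127,0.0255,0.08,0,0,-1.6],[-0.0127,0.0255,0.11,0,0,-1.6],[-0.0127,0.0255,0.14,0,0,-1.6],[-0.0127,0.0255,0.16,0,0,-1.6],[-0.0127,0.0255,0.16,0,0,-1.6],[-0.0127,0.0255,0.16,0,0,-1.6]]' 0.055 40; python3 - <<'E'
from h import *
s=env.get_state();T=rot(s['orientation']);t=s['tcp_pos'];print(t,np.degrees(np.arctan2(T[1,0],T[0,0])),s['joint_pos'].round(2))
p,im,d=shot('wrist'); X=cloud(p,d)
H=cv2.cvtColor(im,cv2.COLOR_BGR2HSV)
m=(H[...,0]>4)&(H[...,0]<18)&(H[...,1]>170)&(X[...,2]<.07)&(X[...,1]>.3)
P=(X[m]-t)@T;v,u=np.nonzero(m);print('cart px',u.min(),u.max(),v.min(),v.max());print(len(P),P.mean(0),P.min(0),P.max(0))
Q=P[P[:,2]<P[:,2].min()+.003];print('crest fit',np.polyfit(Q[:,0],Q[:,1],1),np.percentile(P[:,0],[1,99]))
E
```

```text
clock: 35.95
tcp_pos: [0.5428, 0.4162, 0.0611]
orientation: [-0.0, 0.237, 0.972, -0.0]
wrist_force: [0.4, -0.2, 1.3]
finger_gap: 0.0549
[0.54276833 0.41615761 0.06106823] 152.62361880609797 [ 0.54  0.61  0.09  1.05 -0.    1.01]
cart px 295 348 213 348
6455 [ 0.00075799 -0.00025295  0.0208435 ] [-0.03866002 -0.01449981  0.01666055] [0.03673881 0.01376681 0.0301728 ]
crest fit [ 0.00895726 -0.00036424] [-0.03710542  0.03547786]
```

```bash
python3 -m creep '[[-0.001,0,0.015,0,0,0],[-0.001,0,0.03,0,0,0],[-0.001,0,0.04,0,0,0],[-0.001,0,0.046,0,0,0],[-0.001,0,0.046,0,0,0],[-0.001,0,0.046,0,0,0],[-0.001,0,0.046,0,0,0],[-0.001,0,0.046,0,0,0]]' 0.055 40; python3 -m creep '[[0,0,0,0,0,0],[0,0,0,0,0,0],[0,0,0,0,0,0],[0,0,0,0,0,0],[0,0,0,0,0,0],[0,0,0,0,0,0],[0,0,0,0,0,0],[0,0,0,0,0,0]]' 0.015 40; python3 -m creep '[[0,0,-0.005,0,0,0],[0,0,-0.02,0,0,0],[0,0,-0.05,0,0,0],[0,0,-0.085,0,0,0],[0,0,-0.12,0,0,0],[0,0,-0.155,0,0,0],[0,0,-0.18,0,0,0],[0,0,-0.19,0,0,0]]'; python3 - <<'E'
from h import *
s=env.get_state();T=rot(s['orientation']);t=s['tcp_pos'];print(t,np.degrees(np.arctan2(T[1,0],T[0,0])))
print((T.T@(np.array([.6157,.0488,.2])-t)).round(4))
E
```

```text
clock: 36.8
tcp_pos: [0.5442, 0.416, 0.0157]
orientation: [0.0, 0.237, 0.972, 0.0]
wrist_force: [0.4, -0.1, 0.2]
finger_gap: 0.0549
clock: 37.6
tcp_pos: [0.5441, 0.4159, 0.0155]
orientation: [0.0, 0.237, 0.972, 0.0]
wrist_force: [-0.6, 0.7, 5.2]
finger_gap: 0.0287
clock: 38.4
tcp_pos: [0.5448, 0.4164, 0.2092]
orientation: [0.002, 0.237, 0.972, 0.002]
wrist_force: [-0.1, 0.2, -1.3]
finger_gap: 0.0287
[0.54478144 0.41636426 0.20920758] 152.62506413137447
[-0.232  -0.2938  0.0086]
```

```bash
python3 -m creep '[[-0.01,-0.013,0,0,0,-3],[-0.03,-0.038,0,0,0,-7],[-0.055,-0.07,0,0,0,-12],[-0.08,-0.102,0,0,0,-18],[-0.107,-0.135,0,0,0,-24],[-0.134,-0.17,0,0,0,-30],[-0.16,-0.202,0,0,0,-35],[-0.185,-0.235,0,0,0,-39]]'; python3 -c "
from h import *
print(delta([.6157,.0488,.12]).round(4))"
```

```text
clock: 39.2
tcp_pos: [0.5995, 0.1202, 0.2041]
orientation: [-0.001, -0.103, 0.995, -0.0]
wrist_force: [0.4, -0.9, -1.7]
finger_gap: 0.0289
[-0.0014 -0.0732  0.0841]
```

```bash
python3 -m creep '[[0,-0.02,0,0,0,0],[-0.001,-0.045,0,0,0,0],[-0.0014,-0.065,0.01,0,0,0],[-0.0014,-0.0732,0.03,0,0,0],[-0.0014,-0.0732,0.055,0,0,0],[-0.0014,-0.0732,0.08,0,0,0],[-0.0014,-0.0732,0.085,0,0,0],[-0.0014,-0.0732,0.085,0,0,0]]'; python3 - <<'E'
from h import *
s=env.get_state();T=rot(s['orientation']);t=s['tcp_pos'];print(t,np.degrees(np.arctan2(T[1,0],T[0,0])))
print(delta([.6157,.0488,.0415]).round(4),box(t).round(4))
p,im,d=shot('wrist'); X=cloud(p,d);B=box(X);cv2.imwrite('pics/w9.png',im)
H=cv2.cvtColor(im,cv2.COLOR_BGR2HSV)
m=(H[...,0]>4)&(H[...,0]<18)&(H[...,1]>170)&(X[...,2]>.1);P=B[m];print('cart box',len(P),np.percentile(P,[1,50,99],axis=0).round(4))
E
```

```text
clock: 40.0
tcp_pos: [0.6147, 0.0506, 0.1186]
orientation: [-0.002, -0.101, 0.995, 0.0]
wrist_force: [0.2, -0.3, -1.0]
finger_gap: 0.0289
[0.61471048 0.05060439 0.11856563] -168.38141367162987
[-0.0009 -0.002   0.0771] [ 0.0004 -0.076   0.1066]
cart box 11801 [[-0.037  -0.091   0.123 ]
 [-0.0064 -0.0765  0.1321]
 [ 0.0329 -0.0622  0.1924]]
```

View pics/w9.png

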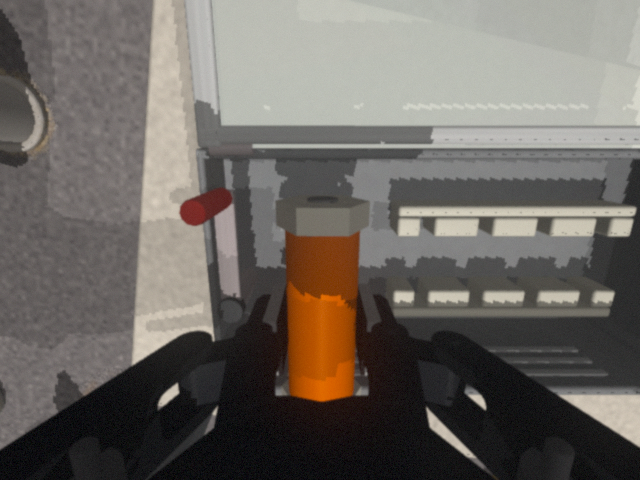

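The cartridge is centred over the cradle, with its front cap at (322,215), and the strap is clear at (225,250). I'll lower it.

```bash
python3 -m creep '[[-0.001,-0.002,0.01,0,0,0],[-0.001,-0.002,0.025,0,0,0],[-0.001,-0.002,0.04,0,0,0],[-0.001,-0.002,0.052,0,0,0],[-0.001,-0.002,0.061,0,0,0],[-0.001,-0.002,0.067,0,0,0],[-0.001,-0.002,0.071,0,0,0],[-0.001,-0.002,0.073,0,0,0]]'; python3 -m creep '[[0,0,0.001,0,0,0],[0,0,0.002,0,0,0],[0,0,0.003,0,0,0],[0,0,0.003,0,0,0],[0,0,0.003,0,0,0],[0,0,0.003,0,0,0],[0,0,0.003,0,0,0],[0,0,0.003,0,0,0]]';
```

```text
clock: 40.85
tcp_pos: [0.6176, 0.0488, 0.0469]
orientation: [0.0, -0.101, 0.995, -0.0]
wrist_force: [0.4, 0.1, -0.5]
finger_gap: 0.0284
clock: 41.65
tcp_pos: [0.6175, 0.0488, 0.044]
orientation: [0.0, -0.101, 0.995, -0.0]
wrist_force: [-0.6, 0.4, -1.1]
finger_gap: 0.0284
```

Not in contact yet; 2.5 mm more.

```bash
python3 -m creep '[[0,0,0.001,0,0,0],[0,0,0.002,0,0,0],[0,0,0.003,0,0,0],[0,0,0.003,0,0,0],[0,0,0.003,0,0,0],[0,0,0.003,0,0,0],[0,0,0.003,0,0,0],[0,0,0.003,0,0,0]]'; python3 -m creep '[[0,0,0,0,0,0],[0,0,0,0,0,0],[0,0,0,0,0,0],[0,0,0,0,0,0],[0,0,-0.02,0,0,0],[0,0,-0.06,0,0,0],[0,0,-0.11,0,0,0],[0,0,-0.15,0,0,0]]' 0.046; python3 - <<'E'
from h import *
s=env.get_state();T=rot(s['orientation']);t=s['tcp_pos'];print(t)
p,im,d=shot('wrist'); X=cloud(p,d);B=box(X);cv2.imwrite('pics/w10.png',im)
H=cv2.cvtColor(im,cv2.COLOR_BGR2HSV)
m=(H[...,0]>4)&(H[...,0]<18)&(H[...,1]>170)&(X[...,2]<.1)&(X[...,1]<.2);P=B[m];print('cart box',len(P),np.percentile(P,[1,50,99],axis=0).round(4))
m=((H[...,0]<3)|(H[...,0]>174))&(H[...,1]>150)&(H[...,2]>80)&(B[...,2]>.102)&(B[...,2]<.125)&(B[...,1]<0);P=X[m];k=P.mean(0);print('knob',len(P),k,box(k),'delta',(T.T@(np.array([k[0],k[1],.09])-t)).round(4))
E
```

```text
clock: 42.45
tcp_pos: [0.6179, 0.0483, 0.0417]
orientation: [0.001, -0.101, 0.995, -0.001]
wrist_force: [-0.5, -2.2, 6.6]
finger_gap: 0.0287
clock: 43.25
tcp_pos: [0.6176, 0.0489, 0.1933]
orientation: [0.0, -0.101, 0.995, -0.0]
wrist_force: [1.1, -0.1, 0.6]
finger_gap: 0.0458
[0.61756314 0.048939   0.19330398]
cart box 2878 [[-0.0342 -0.0935  0.0465]
 [ 0.0006 -0.0799  0.0547]
 [ 0.0388 -0.0659  0.0577]]
knob 255 [ 0.58454368 -0.01152416  0.12057092] [-0.04161305 -0.13082884  0.10857092] delta [ 0.0446 -0.0525  0.1033]
```

```bash
python3 -m creep '[[0.02,-0.025,0,0,0,0],[0.0446,-0.0525,0,0,0,0],[0.0446,-0.0525,0.03,0,0,0],[0.0446,-0.0525,0.06,0,0,0],[0.0446,-0.0525,0.09,0,0,0],[0.0446,-0.0525,0.1033,0,0,0],[0.0446,-0.0525,0.1033,0,0,0],[0.0446,-0.0525,0.1033,0,0,0]]' 0.034 20;  python3 -m creep '[[0,0,0,0,0,0],[0,0,0,0,0,0],[0,0,0,0,0,0],[0,0,0,0,0,0],[0,0,0,0,0,0],[0,0,0,0,0,0],[0,0,0,0,0,0],[0,0,0,0,0,0]]' 0 20; python3 -m creep '[[-0.001,0.0104,0,0,0,0],[-0.0041,0.0219,0,0,0,0],[-0.0091,0.0326,0,0,0,0],[-0.0159,0.0423,0,0,0,0],[-0.0243,0.0507,0,0,0,0],[-0.034,0.0575,0,0,0,0],[-0.0447,0.0625,0,0,0,0],[-0.0447,0.0625,0,0,0,0]]'; python3 -m creep '[[-0.006,0.002,0,0,0,0],[-0.0115,0.0031,0,0,0,0],[-0.0175,0.004,0,0,0,0],[-0.0233,0.0041,0,0,0,0],[-0.026,0.0041,0,0,0,0],[-0.027,0.0041,0,0,0,0],[-0.027,0.0041,0,0,0,0],[-0.027,0.0041,0,0,0,0]]'
```

```text
clock: 44.1
tcp_pos: [0.5848, -0.0115, 0.0884]
orientation: [0.0, -0.101, 0.995, -0.0]
wrist_force: [-0.4, -0.1, 1.3]
finger_gap: 0.0339
clock: 44.9
tcp_pos: [0.5856, -0.0117, 0.0893]
orientation: [0.002, -0.101, 0.995, -0.0]
wrist_force: [0.3, 1.1, 6.2]
finger_gap: 0.0113
clock: 45.7
tcp_pos: [0.6173, 0.0592, 0.0888]
orientation: [0.001, -0.102, 0.995, -0.0]
wrist_force: [0.6, -0.4, 5.6]
finger_gap: 0.0114
clock: 46.5
tcp_pos: [0.6408, 0.069, 0.0888]
orientation: [0.0, -0.101, 0.995, 0.001]
wrist_force: [-2.8, 2.4, 7.7]
finger_gap: 0.0115
```

```bash
python3 -m creep '[[-0.002,0,0,0,0,0],[-0.004,0,0,0,0,0],[-0.004,0,0,0,0,0],[-0.004,0,0,0,0,0],[-0.004,0,0,0,0,0],[-0.004,0,0,0,0,0],[-0.004,0,0,0,0,0],[-0.004,0,0,0,0,0]]'; python3 -c "
from h import *
s=env.get_state();print(box(s['tcp_pos']),s['wrist_force'])"
```

```text
clock: 47.3
tcp_pos: [0.6435, 0.0696, 0.0887]
orientation: [-0.001, -0.101, 0.995, 0.001]
wrist_force: [-6.5, 2.3, 8.3]
finger_gap: 0.0113
[ 0.03243918 -0.06319866  0.07672796] [-6.47662686  2.29940256  8.27919622]
```

```bash
python3 -m creep '[[0,0,0,0,0,0],[0,0,0,0,0,0],[0,0,0,0,0,0],[0,0,0,0,0,0],[0,0,-0.03,0,0,0],[0.01,0,-0.07,0,0,0],[0.03,0,-0.12,0,0,0],[0.05,0,-0.16,0,0,0]]' 0.034; python3 -m creep '[[0,0,0,0,0,0],[0,0,0,0,0,0],[0,0,0,0,0,0],[0,0,0,0,0,0],[0,0,0,0,0,0],[0,0,0,0,0,0],[0,0,0,0,0,0],[0,0,0,0,0,0]]'; python3 - <<'E'
from h import *
s=env.get_state();T=rot(s['orientation']);t=s['tcp_pos'];print(t)
p,im,d=shot('wrist'); X=cloud(p,d);B=box(X);cv2.imwrite('pics/w11.png',cv2.resize(im[120:390,110:470],None,fx=2.2,fy=2.2,interpolation=2))
H=cv2.cvtColor(im,cv2.COLOR_BGR2HSV)
m=((H[...,0]<3)|(H[...,0]>174))&(H[...,1]>150)&(H[...,2]>80)&(B[...,2]>.102)&(B[...,2]<.125)&(B[...,1]<0);P=X[m];k=P.mean(0);b=box(k);print('knob',len(P),k,b,cv2.minAreaRect((B[m][:,:2]*1000).astype(np.float32)))
E
```

```text
clock: 48.1
tcp_pos: [0.5958, 0.0587, 0.2489]
orientation: [-0.0, -0.101, 0.995, -0.0]
wrist_force: [0.5, -0.1, 0.3]
finger_gap: 0.0341
clock: 48.9
tcp_pos: [0.5961, 0.0588, 0.2474]
orientation: [-0.0, -0.101, 0.995, -0.0]
wrist_force: [0.3, 0.4, 0.6]
finger_gap: 0.0341
[0.59610358 0.05883936 0.24739021]
knob 142 [0.63687437 0.06797859 0.12045575] [ 0.02563505 -0.06347246  0.10845575] ((26.396263122558594, -63.316986083984375), (11.206274032592773, 10.428701400756836), 0.3620976209640503)
```

View pics/w11.png

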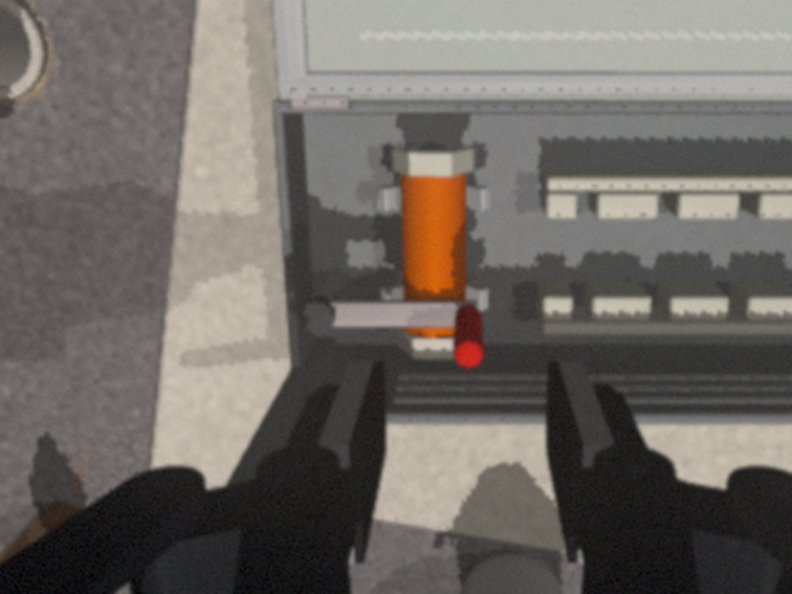

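The strap lies straight across the cartridge, with the knob at crop (469,345) and the pivot at (318,315). Now the door: back over the bar.

```bash
python3 -m creep '[[0.015,0.005,0,0,0,8.5],[0.04,0.014,0,0,0,17],[0.07,0.024,0,0,0,25.5],[0.1,0.034,0,0,0,34],[0.13,0.044,0,0,0,42.5],[0.155,0.053,0,0,0,51],[0.17,0.058,0,0,0,59.5],[0.173,0.0587,0,0,0,68]]' 0.024 30;python3 -m creep '[[0,0,0.01,0,0,8],[0,0,0.03,0,0,16],[0,0,0.05,0,0,22],[0,0,0.07,0,0,22],[0,0,0.09,0,0,22],[0,0,0.09,0,0,22],[0,0,0.09,0,0,22],[0,0,0.09,0,0,22]]'; python3 - <<'E'
from h import *
s=env.get_state();T=rot(s['orientation']);t=s['tcp_pos'];print(t,np.degrees(np.arctan2(T[1,0],T[0,0])),s['joint_pos'].round(2))
p,im,d=shot('wrist'); X=cloud(p,d);cv2.imwrite('pics/w12.png',im)
m=(im.max(2)<70)&(X[...,2]>.058)&(X[...,2]<.08)&(abs(box(X)[...,0]+.19)<.015)&(abs(box(X)[...,1])<.064)
P=X[m];r=cv2.minAreaRect((P[:,:2]*1000).astype(np.float32));print(len(P),r,np.percentile(P[:,2],[50,98]))
print('delta',(T.T@(np.array([r[0][0]/1e3,r[0][1]/1e3,.047])-t)).round(4))
E
```

```text
clock: 49.75
tcp_pos: [0.4129, 0.0818, 0.2482]
orientation: [0.0, 0.475, 0.88, 0.0]
wrist_force: [0.6, -0.1, -0.9]
finger_gap: 0.0238
clock: 50.55
tcp_pos: [0.4156, 0.0815, 0.1589]
orientation: [0.001, 0.632, 0.775, 0.001]
wrist_force: [0.8, 0.1, 0.2]
finger_gap: 0.0246
[0.41563449 0.08147324 0.15886521] 101.6248762955071 [ 0.    0.06 -0.45  1.06 -0.    1.37]
2350 ((415.2479553222656, 86.96337890625), (9.913324356079102, 127.37493133544922), 11.83117389678955) [0.07076655 0.07256245]
delta [0.0055 0.0005 0.1119]
```

```bash
python3 -m creep '[[0.005,0.0005,0.03,0,0,0],[0.005,0.0005,0.06,0,0,0],[0.005,0.0005,0.09,0,0,0],[0.005,0.0005,0.112,0,0,0],[0.005,0.0005,0.112,0,0,0],[0.005,0.0005,0.112,0,0,0],[0.005,0.0005,0.112,0,0,0],[0.005,0.0005,0.112,0,0,0]]' 0.024 30; python3 -m creep '[[0,0,0,0,0,0],[0,0,0,0,0,0],[0,0,0,0,0,0],[0,0,0,0,0,0],[0,0,0,0,0,0],[0,0,0,0,0,0],[0,0,0,0,0,0],[0,0,0,0,0,0]]' 0 30; python3 -m creep '[[0,0.0006,-0.0122,0,0,0],[0,0.0025,-0.0243,0,0,0],[0,0.0056,-0.0361,0,0,0],[0,0.0098,-0.0475,0,0,0],[0,0.0152,-0.0585,0,0,0],[0,0.0217,-0.0688,0,0,0],[0,0.0292,-0.0785,0,0,0],[0,0.0377,-0.0873,0,0,0]]'
```

```text
clock: 51.4
tcp_pos: [0.4158, 0.0865, 0.0472]
orientation: [0.001, 0.632, 0.775, 0.001]
wrist_force: [-0.1, -0.5, 0.5]
finger_gap: 0.0241
clock: 52.2
tcp_pos: [0.4146, 0.0863, 0.0467]
orientation: [0.001, 0.632, 0.775, 0.0]
wrist_force: [-1.8, -0.4, 7.5]
finger_gap: 0.0089
clock: 53.0
tcp_pos: [0.4461, 0.0928, 0.132]
orientation: [-0.003, 0.632, 0.775, -0.005]
wrist_force: [-11.8, -5.8, 2.0]
finger_gap: 0.0091
```

```bash
python3 -m creep '[[0,0.0092,-0.0079,0,0,0],[0,0.0193,-0.0148,0,0,0],[0,0.03,-0.0207,0,0,0],[0,0.0413,-0.0255,0,0,0],[0,0.0529,-0.029,0,0,0],[0,0.0649,-0.0314,0,0,0],[0,0.0771,-0.0326,0,0,0],[0,0.0893,-0.0325,0,0,0]]'; python3 -m creep '[[0,0.0121,0.0013,0,0,0],[0,0.0241,0.0039,0,0,0],[0,0.0357,0.0076,0,0,0],[0,0.0469,0.0126,0,0,0],[0,0.0575,0.0186,0,0,0],[0,0.0674,0.0257,0,0,0],[0,0.0766,0.0337,0,0,0],[0,0.0849,0.0427,0,0,0]]'; python3 -m creep '[[0,0.001,0.0015,0,0,0],[0,0.0025,0.003,0,0,0],[0,0.0035,0.0045,0,0,0],[0,0.0035,0.0045,0,0,0],[0,0.0035,0.0045,0,0,0],[0,0.0035,0.0045,0,0,0],[0,0.0035,0.0045,0,0,0],[0,0.0035,0.0045,0,0,0]]'; python3 -c "
from h import *
s=env.get_state();print(box(s['tcp_pos']),s['wrist_force'])"
```

```text
clock: 53.8
tcp_pos: [0.5385, 0.1117, 0.1674]
orientation: [0.0, 0.632, 0.775, -0.0]
wrist_force: [-4.0, -2.2, 7.7]
finger_gap: 0.0088
clock: 54.6
tcp_pos: [0.6224, 0.1291, 0.1219]
orientation: [-0.0, 0.632, 0.775, -0.0]
wrist_force: [-20.7, -5.4, 48.3]
finger_gap: 0.0085
clock: 55.4
tcp_pos: [0.6222, 0.1291, 0.1206]
orientation: [-0.001, 0.632, 0.775, -0.002]
wrist_force: [-17.5, -6.8, 24.0]
finger_gap: 0.0088
[ 0.02356557 -0.0006559   0.10862141] [-17.52602425  -6.78579231  23.98126239]
```

```bash
python3 -m creep '[[0,0,-0.004,0,0,0],[0,0,-0.004,0,0,0],[0,0,-0.004,0,0,0],[0,0,-0.004,0,0,0],[0,0,-0.02,0,0,0],[0,0,-0.05,0,0,0],[0,0,-0.09,0,0,0],[0,0,-0.13,0,0,0]]' 0.024; python3 -m creep '[[0,-0.02,0,0,0,0],[0,-0.05,0,0,0,0],[0,-0.08,-0.02,0,0,0],[0,-0.1,-0.04,0,0,0],[0,-0.12,-0.06,0,0,0],[0,-0.14,-0.08,0,0,0],[0,-0.155,-0.095,0,0,0],[0,-0.155,-0.1,0,0,0]]'; python3 -m creep '[[0,0,0,0,0,0],[0,0,0,0,0,0],[0,0,0,0,0,0],[0,0,0,0,0,0],[0,0,0,0,0,0],[0,0,0,0,0,0],[0,0,0,0,0,0],[0,0,0,0,0,0]]'; python3 - <<'E'
from h import *
s=env.get_state();print(s['tcp_pos'])
p,im,d=shot('wrist');X=cloud(p,d);B=box(X);cv2.imwrite('pics/w13.png',im)
m=(im.max(2)<70)&(X[...,2]>.125)&(X[...,2]<.17)&(abs(B[...,0]-.02)<.03)&(abs(B[...,1])<.07)
P=B[m];r=cv2.minAreaRect((P[:,:2]*1000).astype(np.float32));print('bar',len(P),r,np.percentile(P[:,2],[5,50,95]))
for uv in[(388,66)]: pass
p,im,d=shot('side');X=cloud(p,d)
m=(im.max(2)<50)&(X[...,2]>.055)&(X[...,2]<.09)&(np.hypot(X[...,0]-.42,X[...,1]+.25)<.12);P=X[m];print('rails',len(P),P[:,2].max())
H=cv2.cvtColor(im,cv2.COLOR_BGR2HSV);m=(H[...,0]>5)&(H[...,0]<16)&(H[...,1]>180)&(X[...,1]>.3)&(X[...,0]<.8)&(X[...,0]>.3);print('orange left on board',m.sum())
cv2.imwrite('pics/s2.png',cv2.resize(im[170:350,180:400],None,fx=3.4,fy=3.2,interpolation=2))
E
```

```text
clock: 56.2
tcp_pos: [0.625, 0.13, 0.2484]
orientation: [-0.001, 0.632, 0.775, -0.001]
wrist_force: [0.7, 1.0, 0.4]
finger_gap: 0.024
clock: 57.0
tcp_pos: [0.4729, 0.0987, 0.3503]
orientation: [0.001, 0.632, 0.775, 0.001]
wrist_force: [0.1, 0.2, -1.3]
finger_gap: 0.0241
clock: 57.8
tcp_pos: [0.4735, 0.0986, 0.3483]
orientation: [0.0, 0.632, 0.775, 0.0]
wrist_force: [-0.0, 0.6, -0.4]
finger_gap: 0.0241
[0.47349222 0.09864347 0.34829192]
bar 1270 ((23.767824172973633, -1.4450454711914062), (132.56674194335938, 10.22862434387207), 89.8922348022461) [0.1318828  0.13563062 0.13736848]
rails 76 0.07940056373860194
orange left on board 2
```

View pics/w13.png

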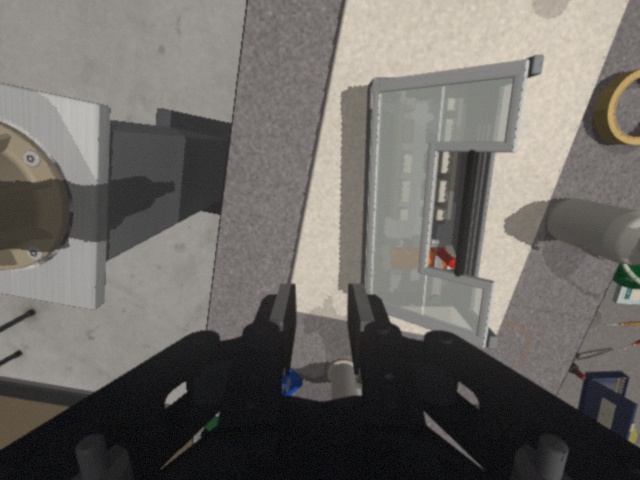

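View pics/s2.png

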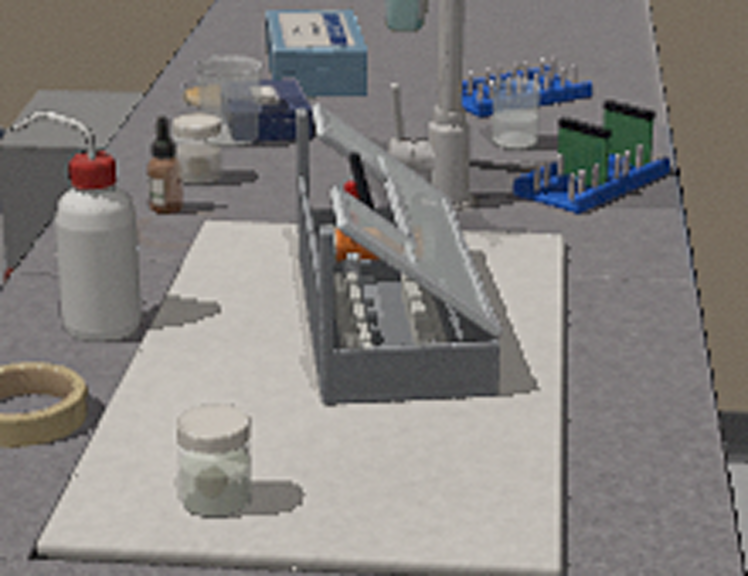

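```bash
python3 -c "
from h import *
print(env.hand_in(),env.get_state()['clock'])"
```

```text
the job is handed in; nothing more can be done
the job is handed in; nothing more can be done
```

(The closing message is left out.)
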